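Refit the spindle of a dental surveyor

ROBOT

A 6-joint arm with a two-finger parallel gripper is mounted at the origin on a cart in front of the work surface, level with it; the furniture and walls round the work are solid. World frame = base frame: x ahead of the robot, y to its left, z up, the work surface at z = 0. Lengths are in mm, angles in rad, forces in N, time in s.
With the tool pointing down it reaches from about 350 to 875 mm from the base axis. Payload 15.5 kg.
Tool frame: the origin (TCP) lies at the very end of the fingers, on their centre line; the grasp point (between the pads) lies 19 mm behind it; z points along the fingers, x is the direction in which the jaws open and shut, and the axes are right-handed (so a half turn about z gives the same grasp; the last joint's range is limited). The gripper opens to 85 mm and grips with 20 to 120 N. Pads are 22 mm wide; open, the fingers measure 114 mm over their backs; the gripper's body (76 mm by 85 mm) begins 54 mm behind the grasp point. The pads swing forward as they close: fully open they stand 13 mm farther back than shut.
Start: joints at [1.077, 0.494, 1.345, -0, 1.302, -0.096], TCP at [242.691, 575.958, 231.277] pointing down, gripper open.
Joint ranges: [-2.91, 2.91], [-0.82, 2.16], [0.22, 2.67], [-1.22, 4.37], [0.12, 2.79], [-3.08, 3.08]. Speed limits (rad/s): [1.89, 1.89, 2.57, 3.01, 3.01, 3.01].

INTERFACE

Orientations are given as a unit quaternion [w, x, y, z].
In Python, from workcell import sensors, viewer, robot gives the robot as it stands.
- The arm moves only by the tool play_rows, never from a script. Its argument "steps" is text: rows parted by semicolons, each of 7 numbers parted by spaces: the opening, from -1 (shut) to 1 (fully open), then the shift along the tool's x, y, z in mm, then the turn, a rotation vector about the tool's x, y, z in rad. A call has 1 to 20 rows; each row shifts and turns the commanded pose from where the row before left it, along the tool's axes as they then stand; what a row does not reach is not made up. A row lasts 1/12 s, in which the tool goes at most 41.7 mm and 7.16 degrees, less where a joint would pass 70% of its speed; a pose out of reach is approached as far as the arm can. A call is refused whole if a number of a shift passes 41.7 or a number of a turn 0.125, either way. A call with a gripper value outside its range is refused whole. The fingers move at their own pace and stop on an object; "newtons" is the grip in N (left out, the last holds). Time passes only in rows, so rows that do not move let the fingers close. It gives the time, the measured TCP pose, the force and the opening at its end, in the units of the state.
- sensors.read_state(): the state, without advancing time (a new reading comes with each control period).
- viewer.snapshot(name): name is "scene" or "top"; returns the picture (384x512x3 uint8, red, green, blue); there is no depth.
- viewer.calibration(name): a dict with "fx", "fy", "cx", "cy" (pixels), "k1" (the pictures are not rectified: a ray, as slopes to the right and down, at radius r is drawn at 1 + k1 r^2 times it, then the intrinsics apply), "extrinsics" (4x4, takes a point from camera to world coordinates). Camera axes: x right, y down, z forward; pixel columns grow to the right and rows downward; lengths in mm; the calibration is good to about 2 mm. A picture is of the moment at which its call begins. calibration takes no time and is no camera call.
- robot.job_done(): hands the job in, once; it reports no verdict.
The state is a dict: "clock": time; "joint_positions": joint angles; "qd": joint speeds; "joint_torque": joint torques, N m; "position": TCP position; "tool_rot": TCP orientation; "wrist_force": force on the tool from outside, world axes, zero at the start; "moment": the same for the moment, N m; "gripper_width": finger opening in mm.
Only numpy, scipy, OpenCV 4.12 (cv2) and the standard library are available. Lean on these libraries where they do the work, as an engineer would, in place of code of your own. Each camera call takes 0.05 s, during which the arm holds its last target.

TASK

Get the surveyor ready to measure the cast on its table: lever open the hinged dust cap on its upper guide bush with the blade of the plaster knife (not with the fingers) and swing it fully back, then lay the knife on the bench. Take the longer rod, the spindle, from the wooden block and thread it tip first down through the upper and then the lower bush until its tip stands in the gap below the lower bush, without touching the plaster cast. Finish still holding the spindle there in the gripper, so that I can tighten its clamp screw; leave the short rod and everything else where it is.

Things in the scene. Friction and masses are not known exactly. Their poses are not given: they have to be found in the camera images.
- surveyor: Grey surveyor, fixed: base 160 x 112 x 12 mm (x = -50 to 110), column 20 mm thick, 162 mm high at x = 80 mm, and a guide head of two level lugs with bores on one axis. Origin on that axis at bench height, z up, x from bores to column; the head's open front faces -x. Lugs: x = -26 to 34, y = -15 to 15 mm; lower z = 90 to 100 mm, upper z = 140 to 150 mm.
- upper_bush (a point): Centre of the rim of the flared brass bush on the upper lug, 157 mm above the bench; axes as the surveyor's. Each lug has a straight 10 mm bore and on top of it such a bush, 7 mm high, 24 mm wide outside, its mouth narrowing from about 16 mm at the rim to 10 mm. The lower bush has its rim at 107 mm.
- lower_bush (a point): Centre of the bore at the underside of the lower lug, 90 mm above the bench and 32 mm above the top of the cast; axes as the surveyor's. A small thumbscrew sticks out of this lug towards +y.
- cast: Plaster cast 54 x 60 x 28 mm, fixed on the model table under the bushes. Origin at the centre of its underside.
- dust_cap (a joint): Angle of the dust cap (rad): 0 = shut on the upper bush, 2.2 = fully back. Aluminium plate reaching 43 mm from hinge to free edge, 30 mm wide, 4 mm thick; hinge along the surveyor's y at its x = 18, z = 160 mm; the free edge faces the surveyor's -x. Stiff hinge: about 0.7 N at the free edge moves it, and it stays where it is left.
- cap_edge (a point): Middle of the cap's free edge, at its underside; shut, 25 mm in front of the bore axis (surveyor's -x), 157.7 mm above the bench. Between the shut cap and the front of the upper lug is a slot 7.7 mm high, 30 mm wide and 13 mm deep (to the bush), open to the front and sides.
- knife: Plaster knife, loose, 167 mm long, 60 g. Origin under its handle at bench height, x along it towards the blade tip. Wooden handle from x = -80 to 12 mm, 14 mm wide, 16 mm high; steel blade from x = 17 to 87 mm, 12 mm (at the tip 9 mm) wide and 2 to 2.5 mm thick, lying flat 8 mm above the underside of the handle.
- knife_handle (a point): Point in the middle of the handle's thickness, 102 mm behind the blade tip, a good place to grip.
- knife_tip (a point): Tip of the knife's blade, in the middle of its thickness.
- rod_block: Wooden block 46 (x) x 120 (y) x 55 mm, fixed, origin under its centre. Two upright holes of 9 mm, 45 mm deep, at y = -35 and +35 mm hold the two rods.
- spindle: The spindle: steel rod 150 mm long, 8 mm thick, tapered to 4 mm over the last 7 mm at the tip, with a knurled head 12 mm thick over the top 40 mm; about 60 g. Stands upright in one hole of the block, 45 mm deep. Origin at its tip (lower end), z up towards the head.
- short_rod: Shorter steel rod, 105 mm long, 8 mm thick with a 10 mm head, in the other hole. Not needed. Origin at its lower end.
- burner: Small spirit burner, 48 x 48 x 70 mm, bystander, origin under its centre.
- wax_block: Block of modelling wax, 56 x 86 x 19 mm, bystander, origin under its centre.
- jar: White screw jar with a wide cap, 45 x 45 x 55 mm, bystander, origin under its centre.

How it is judged (in metres and radians):
On the way, in this order (a step that is already met when the one before it is completed fails the run):
1. the knife's blade has levered the dust cap up by 20 degrees (value of joint dust_cap above 0.35 rad and contact force between knife and dust_cap above 0.02 N).
2. the dust cap is swung back past 85 degrees (value of joint dust_cap above 1.5 rad), for 0.1 s.
3. the knife lies on the bench and the spindle's tip is through the upper bush, still above the lower one (height (world z) of knife_handle below 0.03 m and horizontal distance between spindle and lower_bush below 0.005 m and z of spindle in the frame of surveyor between 0.102 and 0.14 m and angle between the z axis of spindle and the z axis of surveyor, either way round below 0.15 rad), for 0.05 s.
4. the spindle spans both bushes (horizontal distance between spindle and lower_bush below 0.005 m and z of spindle in the frame of lower_bush below -0.003 m), for 0.1 s.
At the end, for the whole second after the job is handed in: The dust cap is open past 85 degrees; the knife lies on the bench; the spindle stands within 5 degrees of the bore axis through both bushes, its tip 3 to 30 mm below the underside of the lower lug (so neither its head nor its tip rests on anything), still and held in the gripper's fingers (all of step 4 and value of joint dust_cap above 1.5 rad and height (world z) of knife_handle below 0.03 m and linear speed of each of knife, spindle below 0.02 m/s and angle between the z axis of spindle and the z axis of surveyor, either way round below 0.08 rad and z of spindle in the frame of lower_bush above -0.03 m and contact force between the fingers and spindle above 1 N and contact force between spindle and cast below 0.2 N); the arm keeps its last pose, push and grip.
It fails at once if the fingers or the arm push the dust cap before it is open (value of joint dust_cap below 1.5 rad and contact force between any of the fingers, the arm and dust_cap above 0.3 N).
It fails at once if the spindle touches the cast (contact force between spindle and cast above 0.2 N).
It fails at once if the short rod is taken or shifted by 20 mm (distance of short_rod from where it was at the start of the episode above 0.02 m).
It fails at once if the burner, the wax block or the jar is shifted by 30 mm (distance of any of burner, wax_block, jar from where it was at the start of the episode above 0.03 m).
It also fails if it takes over 67 s, if anything falls off the work surface, if the arm or the gripper's body presses on something with over 40 N, if the wrist force passes 120 N, or if a joint passes its speed limit or range.

## Working session

There is one attempt and no reset: what is moved stays moved. The work goes in short steps, Python scripts to look and compute and a tool call to move; the robot and the scene stay as the last step left them, time stands still between calls to the robot, and variables do not carry over. Pictures are saved under pics/ and viewed, and the job is handed in when it is done.

Besides the shell and the picture viewer there is one more tool, called after "Request:" as name(argument=value, ...), one argument or row to a line, values as JSON. play_rows: Moves the arm, as the interface text tells. Its arguments: {"type":"object","properties":{"steps":{"type":"string"},"newtons":{"type":"number"}},"required":["steps"]}

```bash
ls; mkdir -p pics; python3 - <<'E'
from workcell import sensors, viewer, robot
import cv2
for n in("scene","top"):
    im=viewer.snapshot(n); cv2.imwrite(f"pics/{n}0.png",im[:,:,::-1]); c=viewer.calibration(n); print(n,c)
print(sensors.read_state())
E
```

```text
pics
scene {'fx': 463.3606845939276, 'fy': 463.3606845939276, 'cx': 261.7518086558305, 'cy': 194.69195364463738, 'k1': 0.04779201403550968, 'extrinsics': array([[ 8.60517933e-01, -2.71281586e-01,  4.31178835e-01,
        -1.12966958e+02],
       [-5.08937591e-01, -4.94649982e-01,  7.04488412e-01,
        -9.63830060e+02],
       [ 2.21678691e-02, -8.25668030e-01, -5.63720577e-01,
         9.34973767e+02],
       [ 0.00000000e+00,  0.00000000e+00,  0.00000000e+00,
         1.00000000e+00]])}
top {'fx': 408.6864753540166, 'fy': 408.6864753540166, 'cx': 253.808217332049, 'cy': 190.8449845368278, 'k1': -0.07248423855507731, 'extrinsics': array([[ 6.76772240e-04, -9.96633684e-01,  8.19807418e-02,
         4.34763797e+02],
       [-9.99995774e-01, -4.42688941e-04,  2.87348790e-03,
         6.81337876e+01],
       [-2.82752287e-03, -8.19823400e-02, -9.96629771e-01,
         1.12624159e+03],
       [ 0.00000000e+00,  0.00000000e+00,  0.00000000e+00,
         1.00000000e+00]])}
{'clock': 0.1, 'joint_positions': array([ 1.07648851e+00,  4.94127226e-01,  1.34606875e+00, -2.53572466e-05,
        1.30252801e+00, -9.55054119e-02]), 'qd': array([-2.04525365e-04, -1.00028635e-03, -2.55653798e-03,  1.81703163e-04,
       -7.17206397e-05, -7.77613582e-04]), 'joint_torque': array([ 2.58891625e-03, -8.83589172e+01, -3.84565616e+01, -3.14304486e-05,
        5.20793401e-03,  5.85511066e-05]), 'position': array([242.54529049, 575.65525685, 230.75619044]), 'tool_rot': array([ 2.77244672e-04,  8.33159154e-01,  5.53033005e-01, -4.93217254e-04]), 'wrist_force': array([-0.23361811, -0.55254753,  0.13182931]), 'moment': array([-0.05291447,  0.00573364, -0.02437483]), 'gripper_width': 85.35609834414414}
```

View pics/scene0.png

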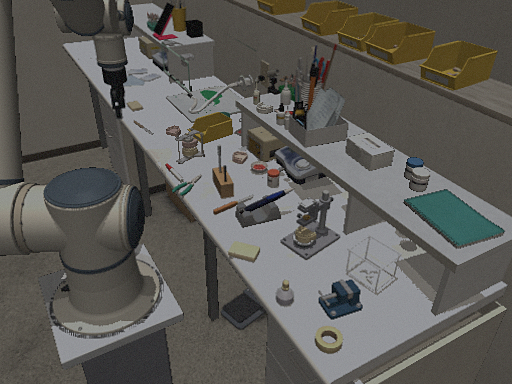

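View pics/top0.png

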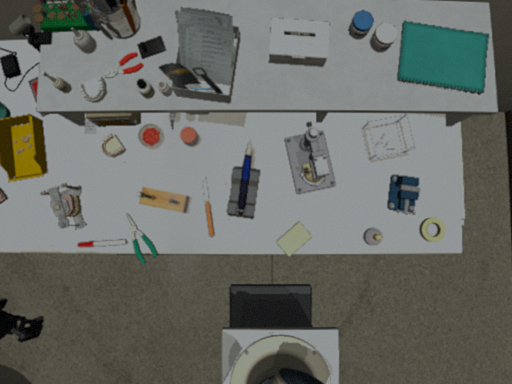

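```bash
python3 - <<'E'
import cv2
a=cv2.imread("pics/top0.png"); b=cv2.imread("pics/scene0.png")
c=a[110:270,120:400]; cv2.imwrite("pics/t1.png",cv2.resize(c,None,fx=2.85,fy=2.85,interpolation=cv2.INTER_CUBIC))
c=b[130:270,190:390]; cv2.imwrite("pics/s1.png",cv2.resize(c,None,fx=4,fy=4,interpolation=cv2.INTER_CUBIC))
E
```

```text
(no output)
```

View pics/t1.png

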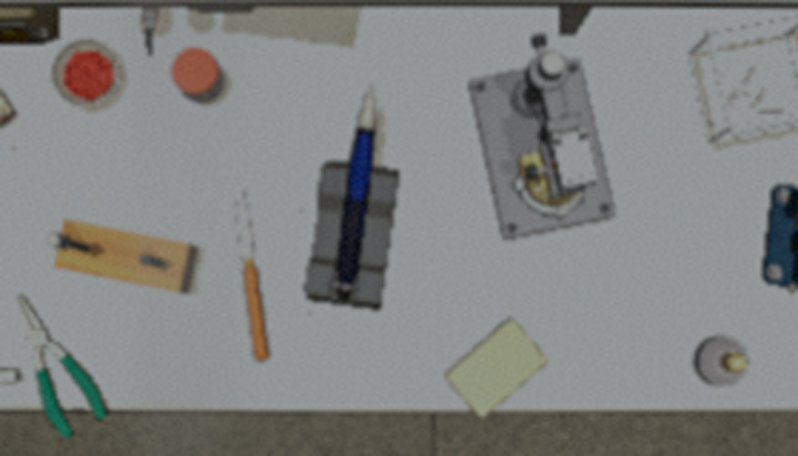

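View pics/s1.png

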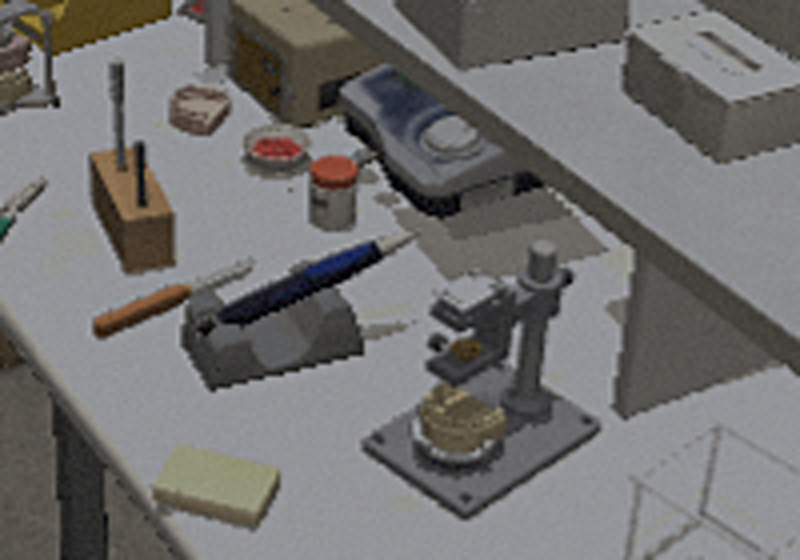

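```bash
cat > h.py <<'E'
import numpy as np, cv2
from scipy.optimize import least_squares
from workcell import sensors, viewer, robot
C={n:viewer.calibration(n) for n in("scene","top")}
def proj(n,P):
    c=C[n]; P=np.atleast_2d(np.asarray(P,float)); E=c["extrinsics"]
    q=(P-E[:3,3])@E[:3,:3]; s=q[:,:2]/q[:,2:]; r2=(s**2).sum(1,keepdims=True)
    s=s*(1+c["k1"]*r2); return s*[c["fx"],c["fy"]]+[c["cx"],c["cy"]]
def ray(n,uv):
    c=C[n]; u=np.array([(uv[0]-c["cx"])/c["fx"],(uv[1]-c["cy"])/c["fy"]]); s=u.copy()
    for _ in range(20): s=u/(1+c["k1"]*(s@s))
    E=c["extrinsics"]; return E[:3,3],E[:3,:3]@np.array([*s,1])
def atz(n,uv,z):
    o,d=ray(n,uv); return o+d*(z-o[2])/d[2]
def tri(uvt,uvs):
    f=lambda p: np.r_[proj("top",p)[0]-uvt,proj("scene",p)[0]-uvs]
    r=least_squares(f,[450,50,80]); return r.x,r.fun
def pl(p,L):  # pose x,y,yaw
    L=np.atleast_2d(np.asarray(L,float)); c,s=np.cos(p[2]),np.sin(p[2])
    return np.c_[p[0]+c*L[:,0]-s*L[:,1],p[1]+s*L[:,0]+c*L[:,1],L[:,2]]
def fit(obs,p0):
    # obs list of (cam, local xyz, uv)
    def f(p): return np.concatenate([proj(n,pl(p,L))[0]-uv for n,L,uv in obs])
    r=least_squares(f,p0,loss="soft_l1"); return r.x,f(r.x).reshape(-1,2)
T=lambda u,v:(u/2.85+120-.32,v/2.85+110-.32)
S=lambda u,v:(u/4+190-.375,v/4+130-.375)
def box(x0,x1,y0,y1,z0,z1):
    P=[(x,y,z) for x in(x0,x1) for y in(y0,y1) for z in(z0,z1)]
    return [(P[i],P[j]) for i in range(8) for j in range(i+1,8) if sum(a!=b for a,b in zip(P[i],P[j]))==1]
def draw(img,n,pose,edges,org,k,col):
    for a,b in edges:
        q=proj(n,pl(pose,[a,b])); q=((q-org+.5)*k-.5)*16
        q=np.round(q).astype(int); cv2.line(img,tuple(map(int,q[0])),tuple(map(int,q[1])),col,1,cv2.LINE_AA,4)
SUR=box(-50,110,-56,56,0,12)+box(-26,34,-15,15,90,100)+box(-26,34,-15,15,140,150)+box(-25,18,-15,15,157.7,161.7)+box(70,90,-10,10,12,162)
E
cat > f1.py <<'E'
from h import *
print("fit surveyor")
o=[("top",(110,56,12),T(470,83)),("top",(-50,56,12),T(507,240)),("top",(-50,-56,12),T(614,216)),("top",(110,-56,12),T(580,60)),
("scene",(-50,56,12),S(362,438)),("scene",(-50,-56,12),S(466,512)),("scene",(110,-56,12),S(601,424))]
p,r=fit(o,[550,-60,-.2]);print(p.round(3));print(r.round(2)); sur=p
o=[("top",(23,60,55),T(66,220)),("top",(23,-60,55),T(198,243)),("top",(-23,-60,55),T(186,291)),("top",(-23,60,55),T(54,267)),
("scene",(-23,60,55),S(90,155)),("scene",(-23,-60,55),S(124,213)),("scene",(23,-60,55),S(174,209)),("scene",(23,60,55),S(130,152))]
p,r=fit(o,[450,250,-.2]);print(p.round(3));print(r.round(2)); blk=p
o=[("top",(-80,0,12),T(263,360)),("top",(87,0,9),T(243,190)),("scene",(-80,0,8),S(95,329)),("scene",(87,0,9),S(252,263)),("top",(12,0,12),T(248,261))]
p,r=fit(o,[450,170,0.]);print(p.round(3));print(r.round(2)); kn=p
a=cv2.imread("pics/top0.png"); b=cv2.imread("pics/scene0.png")
K=box(-80,12,-7,7,0,16)+box(17,87,-5,5,8,10); B=box(-23,23,-60,60,0,55)+[((0,35,55),(0,35,110)),((0,-35,55),(0,-35,110))]
def show(img,n,x0,x1,y0,y1,k,f):
    I=cv2.resize(img[y0:y1,x0:x1],None,fx=k,fy=k,interpolation=cv2.INTER_CUBIC)
    draw(I,n,sur,SUR,(x0,y0),k,(0,0,255));draw(I,n,blk,B,(x0,y0),k,(0,255,0));draw(I,n,kn,K,(x0,y0),k,(255,0,255));cv2.imwrite(f,I)
show(a,"top",270,350,110,200,6,"pics/o_t.png"); show(b,"scene",270,350,180,265,7,"pics/o_s.png")
show(a,"top",130,230,160,240,7,"pics/o_t2.png"); show(b,"scene",205,260,140,220,7,"pics/o_s2.png")
E
python3 f1.py
```

```text
fit surveyor
[ 5.76985e+02 -9.11440e+01  2.16000e-01]
[[-0.32 -0.51]
 [-0.44  0.71]
 [ 1.71  0.43]
 [ 0.35 -0.83]
 [-0.84  0.07]
 [-0.13 -0.11]
 [ 0.52 -0.86]]
[ 4.99946e+02  3.09633e+02 -1.78000e-01]
[[ 0.19  0.04]
 [-1.89  0.  ]
 [-1.    0.35]
 [ 0.98  0.62]
 [-0.29 -0.35]
 [ 0.44  2.17]
 [ 0.64  0.89]
 [ 1.8  -1.62]]
[4.81994e+02 1.95974e+02 1.31000e-01]
[[-0.21  0.23]
 [-0.48 -0.56]
 [ 0.13 -0.19]
 [ 0.54 -0.56]
 [ 0.92  1.43]]
```

View pics/o_t.png

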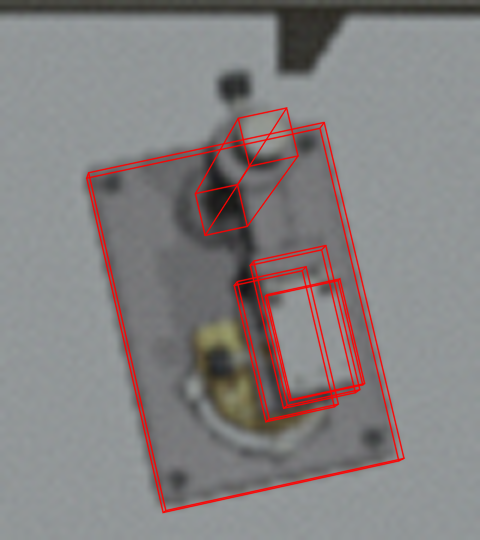

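View pics/o_s.png

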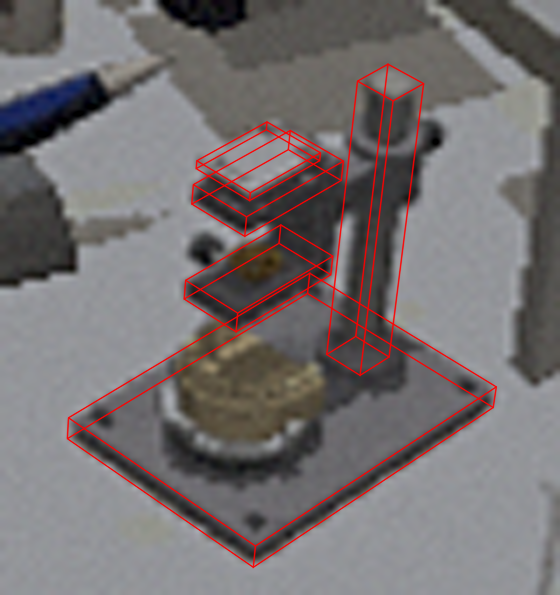

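View pics/o_t2.png

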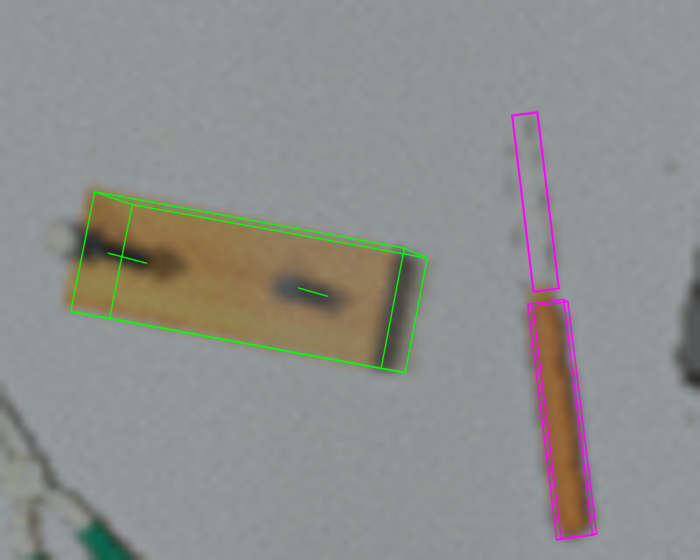

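View pics/o_s2.png

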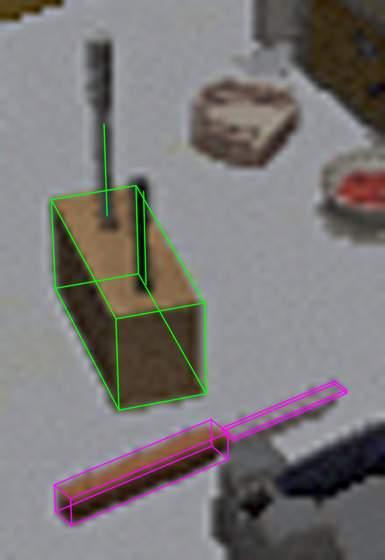

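```bash
python3 - <<'E'
import cv2
a=cv2.imread("pics/top0.png"); b=cv2.imread("pics/scene0.png")
def g(img,x0,x1,y0,y1,k,f):
    I=cv2.resize(img[y0:y1,x0:x1],None,fx=k,fy=k,interpolation=cv2.INTER_LANCZOS4)
    I=cv2.convertScaleAbs(I,alpha=1.4,beta=10)
    for x in range(x0,x1,5): cv2.line(I,((x-x0)*k,0),((x-x0)*k,6 if x%10 else 12),(0,255,255),1); x%10 or cv2.putText(I,str(x),((x-x0)*k+2,22),0,.35,(0,255,255))
    for y in range(y0,y1,5): cv2.line(I,(0,(y-y0)*k),(6 if y%10 else 12,(y-y0)*k),(0,255,255),1); y%10 or cv2.putText(I,str(y),(12,(y-y0)*k+4),0,.35,(0,255,255))
    cv2.imwrite(f,I)
g(a,295,345,120,175,11,"pics/g1.png"); g(b,290,345,185,235,12,"pics/g2.png")
g(a,195,225,170,240,8,"pics/g3.png")
E
```

```text
(no output)
```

View pics/g1.png

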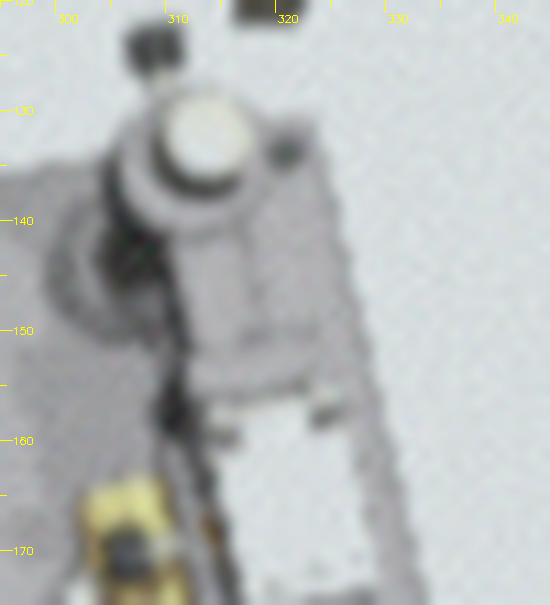

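View pics/g2.png

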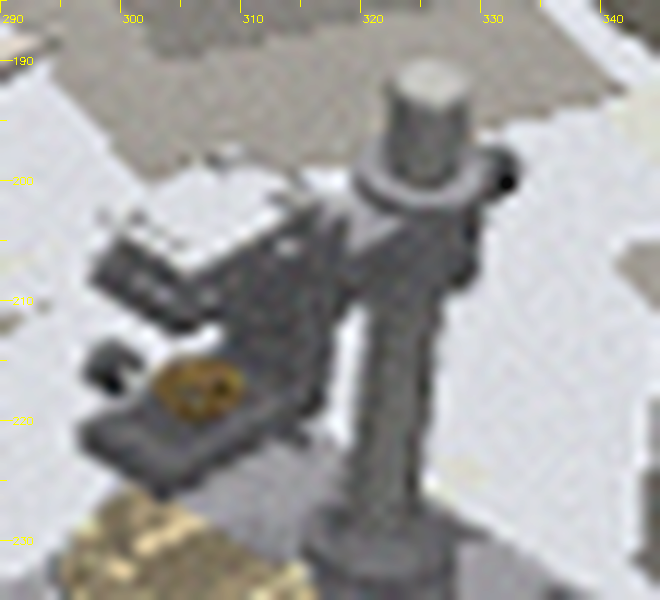

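View pics/g3.png

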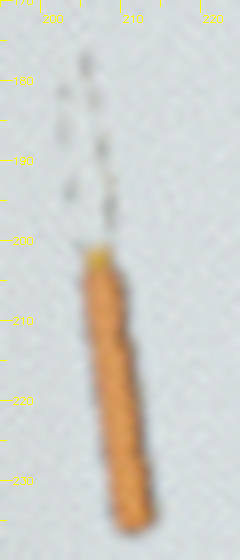

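```bash
cat > f2.py <<'E'
from h import *
G=lambda u,v,x0,y0,k:(u/k+x0-.5,v/k+y0-.5)
t=[("top",(110,56,12),T(470,83)),("top",(-50,56,12),T(507,240)),("top",(-50,-56,12),T(614,216)),("top",(110,-56,12),T(580,60)),
("top",(80,0,162),(313.4,131.8)),("top",(0,-15,161.7),G(370,530,295,120,11)),("top",(0,15,161.7),G(235,545,295,120,11))]
s=[("scene",(-50,56,12),S(362,438)),("scene",(-50,-56,12),S(466,512)),("scene",(110,-56,12),S(601,424)),
("scene",(80,0,162),(325.5,191.3)),("scene",(0,0,105),(306.2,216.8)),("scene",(-26,15,100),G(80,435,290,185,12)),("scene",(-26,-15,90),G(165,497,290,185,12)),
("scene",(-26,-15,140),G(180,332,290,185,12)),("scene",(-26,15,150),G(118,235,290,185,12))]
for o in(t,s,t+s):
    p,r=fit(o,[550,-60,-.2]);print(p.round(3));print(r.round(2).tolist())
H=lambda u,v:G(u,v,130,160,7)
o=[("top",(23,60,55),H(90,190)),("top",(23,-60,55),H(403,247)),("top",(-23,-60,55),H(380,367)),("top",(-23,60,55),H(66,308)),("top",(23,-60,0),H(426,257)),("top",(-23,-60,0),H(403,372))]
Q=lambda u,v:G(u,v,205,140,7)
q=[("scene",(-23,60,55),Q(52,198)),("scene",(-23,-60,55),Q(118,317)),("scene",(23,-60,55),Q(204,303)),("scene",(23,60,55),Q(136,184)),("scene",(-23,-60,0),Q(119,408)),("scene",(23,-60,0),Q(204,393))]
print('block')
for o_ in(o,q,o+q):
    p,r=fit(o_,[500,310,-.2]);print(p.round(3));print(r.round(2).tolist())
for y in(35,-35): print("hole",y,pl(p,[0,y,0]))
M=lambda u,v:G(u,v,195,170,8)
k=[("top",(-80,0,12),M(132,528)),("top",(87,0,9),M(85,45)),("top",(17,0,9),M(98,245))]
k2=[("scene",(-80,0,8),Q(64,503)),("scene",(87,0,9),Q(340,387)),("scene",(12,0,8),Q(219,437))]
print('knife')
for o_ in(k,k2,k+k2):
    p,r=fit(o_,[480,196,.13]);print(p.round(3));print(r.round(2).tolist())
E
python3 f2.py
```

```text
[ 5.75439e+02 -9.08690e+01  2.18000e-01]
[[-0.49, 0.1], [-0.49, 1.31], [1.65, 0.95], [0.17, -0.31], [0.61, 1.19], [-0.37, -3.77], [-0.3, -2.47]]
[578.408 -90.743   6.49 ]
[[-0.5, -0.29], [-0.05, -0.35], [0.95, -0.85], [0.28, -0.12], [-0.07, -0.0], [0.16, -1.47], [0.19, 0.76], [0.2, 0.87], [-1.91, 1.53]]
[ 5.77026e+02 -9.11240e+01  2.18000e-01]
[[-0.39, -0.47], [-0.41, 0.73], [1.73, 0.38], [0.26, -0.86], [0.72, 0.54], [-0.28, -4.43], [-0.2, -3.13], [-0.83, 0.08], [-0.08, -0.12], [0.5, -0.91], [-0.23, -0.06], [-0.38, 0.2], [-0.13, -1.2], [-0.01, 0.99], [-0.01, 1.1], [-2.2, 1.8]]
block
[ 5.00617e+02  3.10617e+02 -1.81000e-01]
[[0.35, -0.04], [-0.17, -0.03], [-0.24, 0.01], [0.3, 0.17], [-0.16, -0.02], [-0.06, -0.09]]
[ 5.00541e+02  3.10717e+02 -1.81000e-01]
[[-0.04, 0.05], [-0.33, 0.06], [0.09, -0.2], [0.06, 0.05], [-0.04, 0.11], [0.27, -0.08]]
[ 5.00585e+02  3.10643e+02 -1.81000e-01]
[[0.34, -0.03], [-0.18, -0.02], [-0.25, 0.02], [0.29, 0.18], [-0.17, -0.01], [-0.07, -0.08], [-0.02, 0.05], [-0.31, 0.07], [0.11, -0.19], [0.08, 0.06], [-0.03, 0.12], [0.29, -0.07]]
hole 35 [[506.87377895 345.07320497   0.        ]]
hole -35 [[494.29673708 276.21234514   0.        ]]
knife
[4.83989e+02 1.96884e+02 1.10000e-01]
[[-0.2, 0.07], [-0.32, -0.14], [0.58, 0.07]]
[4.82612e+02 1.97311e+02 1.31000e-01]
[[-0.14, 0.07], [0.06, -0.21], [0.09, 0.12]]
[4.83498e+02 1.97134e+02 1.16000e-01]
[[-0.12, 0.23], [-0.6, 0.06], [0.45, 0.25], [-0.08, -0.16], [0.53, -0.08], [0.37, 0.1]]
```

```bash
cat > mv.py <<'E'
# usage: mv.py x y z jawdeg -> total shift in current tool frame & yaw
import sys; from h import *
from scipy.spatial.transform import Rotation as Ro
s=sensors.read_state(); q=s["tool_rot"]; R=Ro.from_quat([q[1],q[2],q[3],q[0]]); p=np.array(s["position"])
a=list(map(float,sys.argv[1:]))
j=np.deg2rad(a[3]); jd=(np.rad2deg(np.arctan2(R.as_matrix()[1,0],R.as_matrix()[0,0])))
Rt=np.c_[[np.cos(j),np.sin(j),0],[np.sin(j),-np.cos(j),0],[0,0,-1]]
best=None
for sg in(1,-1):
    rv=(R.inv()*Ro.from_matrix(Rt*[sg,sg,1])).as_rotvec()
    if best is None or np.linalg.norm(rv)<np.linalg.norm(best[0]): best=(rv,Rt*[sg,sg,1])
rv,Rf=best
d=np.array(a[:3])-p
print("t",round(s["clock"],2),"pos",p.round(1),"jaw",round(jd,2),"tool z",R.as_matrix()[:,2].round(4),"w",round(s["gripper_width"],1),"F",s["wrist_force"].round(2),"j",s["joint_positions"].round(2))
print("world d",d.round(1),"dist",round(np.linalg.norm(d),1)," shift in current frame",(R.as_matrix().T@d).round(1)," in final frame",(Rf.T@d).round(1)," turn",rv.round(4))
E
python3 mv.py 468.6 195.4 60 96.7
```

```text
t 0.1 pos [242.5 575.7 230.8] jaw 67.15 tool z [-5.e-04 -1.e-03 -1.e+00] w 85.4 F [-0.23 -0.55  0.13] j [ 1.08  0.49  1.35 -0.    1.3  -0.1 ]
world d [ 226.1 -380.3 -170.8] dist 474.2  shift in current frame [-262.4  356.   171. ]  in final frame [-404.   180.1  170.8]  turn [-4.000e-04  1.100e-03 -5.157e-01]
```

Request:
play_rows(
  steps="-0.2 0 0 0 0 0 -0.103; -0.2 0 0 0 0 0 -0.103; -0.2 0 0 0 0 0 -0.103; -0.2 0 0 0 0 0 -0.103; -0.2 0 0 0 0 0 -0.103; -0.2 -33.7 15 0 0 0 0; -0.2 -33.7 15 0 0 0 0; -0.2 -33.7 15 0 0 0 0; -0.2 -33.7 15 0 0 0 0; -0.2 -33.7 15 0 0 0 0; -0.2 -33.7 15 0 0 0 0; -0.2 -33.7 15 0 0 0 0; -0.2 -33.7 15 0 0 0 0; -0.2 -33.7 15 0 0 0 0; -0.2 -33.7 15 0 0 0 0; -0.2 -33.7 15 0 0 0 0; -0.2 -33.7 15 0 0 0 0; -0.2 0 0 35 0 0 0; -0.2 0 0 35 0 0 0; -0.2 0 0 35 0 0 0",
)

```text
clock: 1.77
position: [468.9, 194.4, 125.4]
tool_rot: [0.0, 0.665, 0.746, 0.001]
wrist_force: [1.4, 0.8, 0.3]
gripper_width: 34.0
```

```bash
python3 mv.py 468.6 195.4 60 96.7
```

```text
t 1.77 pos [468.9 194.4 125.4] jaw 96.56 tool z [ 1.5e-03  5.0e-04 -1.0e+00] w 34.0 F [1.41 0.84 0.26] j [ 0.28  0.47  1.76  0.    0.91 -1.41]
world d [ -0.3   1.  -65.4] dist 65.4  shift in current frame [ 1.  -0.3 65.4]  in final frame [ 1.  -0.2 65.4]  turn [ 0.0016 -0.0003 -0.0025]
```

Request:
play_rows(
  steps="-0.2 0 0 33 0 0 0; -0.2 0 0 32 0 0 0; -0.2 0 0 20 0 0 0; -0.2 0 0 0 0 0 0",
)

```text
clock: 2.1
position: [466.1, 194.5, 37.8]
tool_rot: [-0.002, 0.665, 0.747, -0.003]
wrist_force: [-1.1, -0.9, -0.3]
gripper_width: 34.1
```

```bash
cat > snap.py <<'E'
# snap.py tag  topx0 x1 y0 y1 k  scenex0 ...
import sys; from h import *
tag=sys.argv[1]; v=list(map(int,sys.argv[2:]))
def g(n,x0,x1,y0,y1,k):
    img=viewer.snapshot(n)[:,:,::-1].copy(); cv2.imwrite(f"pics/{tag}_{n}_raw.png",img)
    I=cv2.resize(img[y0:y1,x0:x1],None,fx=k,fy=k,interpolation=cv2.INTER_LANCZOS4); I=cv2.convertScaleAbs(I,alpha=1.4,beta=10)
    for x in range(x0,x1):
        if x%10==0: cv2.line(I,((x-x0)*k,0),((x-x0)*k,8),(0,255,255),1); cv2.putText(I,str(x),((x-x0)*k+2,18),0,.35,(0,255,255))
    for y in range(y0,y1):
        if y%10==0: cv2.line(I,(0,(y-y0)*k),(8,(y-y0)*k),(0,255,255),1); cv2.putText(I,str(y),(10,(y-y0)*k+4),0,.35,(0,255,255))
    return I
A=g("top",*v[:5]); B=g("scene",*v[5:])
h=max(A.shape[0],B.shape[0]); A,B=[cv2.copyMakeBorder(i,0,h-i.shape[0],0,6,0) for i in(A,B)]
cv2.imwrite(f"pics/{tag}.png",np.hstack([A,B]))
E
python3 mv.py 468.6 195.4 3 96.7; python3 snap.py k1 180 240 160 240 6 200 270 140 220 6
```

```text
t 2.1 pos [466.1 194.5  37.8] jaw 96.65 tool z [-0.006  -0.0017 -1.    ] w 34.1 F [-1.09 -0.94 -0.25] j [ 0.28  0.62  1.82  0.    0.71 -1.41]
world d [  2.5   0.9 -34.8] dist 34.9  shift in current frame [ 0.7  2.8 34.8]  in final frame [ 0.6  2.5 34.8]  turn [-0.0061  0.001  -0.0009]
```

View pics/k1.png

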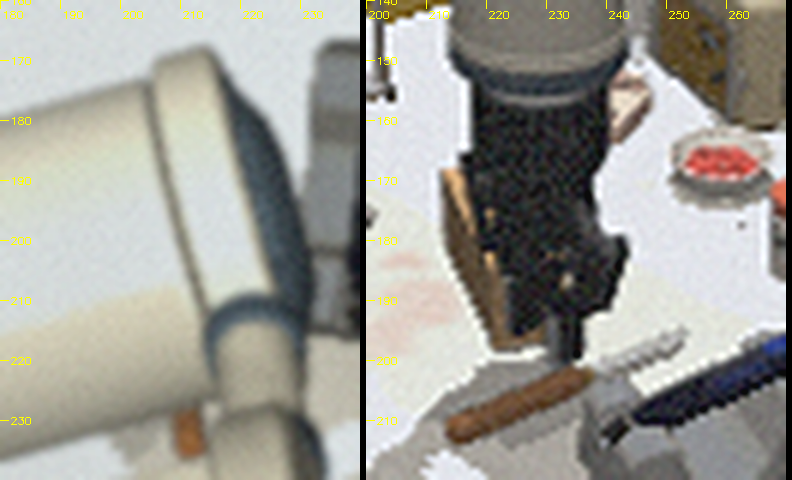

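Request:
play_rows(
  steps="-0.2 0.7 2 20 0 0 0; -0.2 0 0 10 0 0 0; -0.2 0 0 4 0 0 0; -0.2 0 0 0 0 0 0; -0.2 0 0 0 0 0 0",
)

```text
clock: 2.62
position: [470.5, 196.1, 8.0]
tool_rot: [0.0, 0.665, 0.747, 0.0]
wrist_force: [-1.2, -0.1, -0.2]
gripper_width: 34.4
```

```bash
python3 mv.py 468.6 195.4 3 96.7; python3 snap.py k2 180 240 160 240 6 200 270 140 220 6
```

```text
t 2.62 pos [470.5 196.1   8. ] jaw 96.66 tool z [ 4.e-04  1.e-04 -1.e+00] w 34.4 F [-1.2  -0.12 -0.16] j [ 0.28  0.67  1.83 -0.    0.64 -1.41]
world d [-1.9 -0.7 -5. ] dist 5.4  shift in current frame [-0.5 -1.9  5. ]  in final frame [-0.5 -1.9  5. ]  turn [ 0.0004 -0.0001 -0.0007]
```

View pics/k2.png

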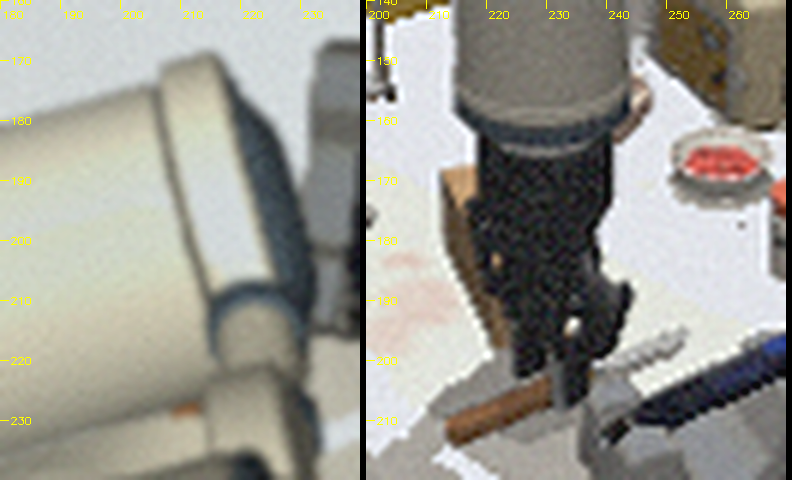

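Request:
play_rows(
  steps="-0.2 0 -1 4.5 0 0 0; -0.2 0 0 0 0 0 0; -0.4 0 0 0 0 0 0; -1 0 0 0 0 0 0; -1 0 0 0 0 0 0; -1 0 0 0 0 0 0; -1 0 0 0 0 0 0; -1 0 0 0 0 0 0",
  newtons=90,
)

```text
clock: 3.38
position: [469.3, 196.0, 3.2]
tool_rot: [0.0, 0.665, 0.747, 0.0]
wrist_force: [-2.6, -0.2, 7.9]
gripper_width: 11.2
```

```bash
python3 mv.py 468.6 195.4 3 96.7
```

```text
t 3.38 pos [469.3 196.    3.2] jaw 96.66 tool z [ 2.e-04  0.e+00 -1.e+00] w 11.2 F [-2.57 -0.18  7.92] j [ 0.28  0.68  1.84 -0.    0.62 -1.41]
world d [-0.7 -0.6 -0.2] dist 0.9  shift in current frame [-0.5 -0.7  0.2]  in final frame [-0.5 -0.7  0.2]  turn [ 0.0002 -0.     -0.0007]
```

Request:
play_rows(
  steps="-1 0 0 -10 0 0 0; -1 0 0 -20 0 0 0; -1 0 0 -35 0 0 0; -1 0 0 -40 0 0 0; -1 0 0 -40 0 0 0; -1 0 0 -20 0 0 0; -1 0 0 0 0 0 -0.095; -1 0 0 0 0 0 0",
)

```text
clock: 4.05
position: [469.8, 196.1, 169.8]
tool_rot: [0.001, 0.627, 0.779, 0.001]
wrist_force: [-0.8, -0.5, -1.3]
gripper_width: 11.6
```

```bash
python3 mv.py 439.6 -121.4 170 102.4; python3 snap.py k3 180 240 160 240 6 200 300 100 220 5
```

```text
t 4.05 pos [469.8 196.1 169.8] jaw 102.37 tool z [ 3.2e-03  9.0e-04 -1.0e+00] w 11.6 F [-0.8  -0.55 -1.28] j [ 0.28  0.41  1.71 -0.    1.02 -1.51]
world d [-3.020e+01 -3.175e+02  2.000e-01] dist 319.0  shift in current frame [-303.7  -97.6   -0.5]  in final frame [-3.036e+02 -9.770e+01 -2.000e-01]  turn [ 0.0033 -0.0002 -0.0005]
```

View pics/k3.png

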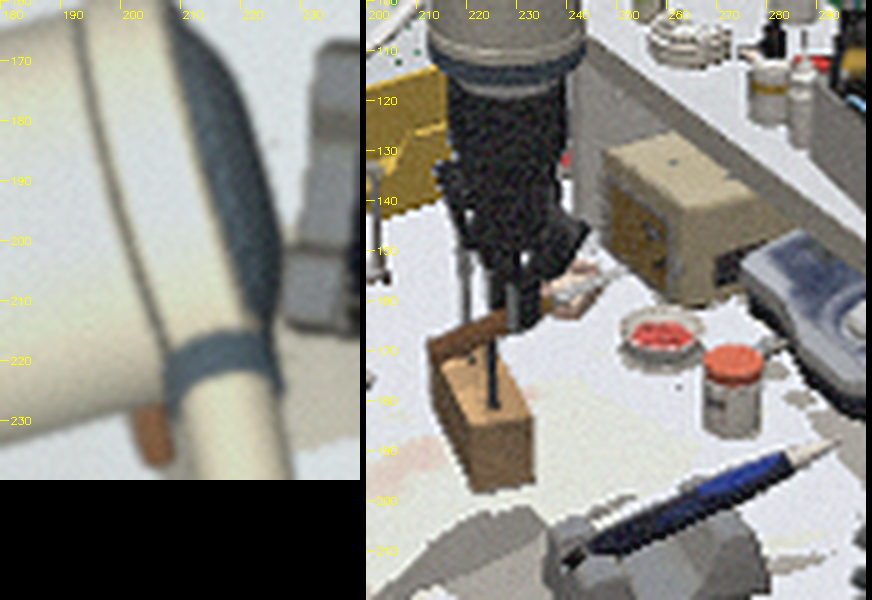

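Request:
play_rows(
  steps="-1 -33.7 -10.8 0 0 0 0; -1 -33.7 -10.8 0 0 0 0; -1 -33.7 -10.8 0 0 0 0; -1 -33.7 -10.8 0 0 0 0; -1 -33.7 -10.8 0 0 0 0; -1 -33.7 -10.8 0 0 0 0; -1 -33.7 -10.8 0 0 0 0; -1 -33.7 -10.8 0 0 0 0; -1 -33.7 -10.8 0 0 0 0; -1 0 0 0 0 0 0; -1 0 0 0 0 0 0",
)

```text
clock: 5.07
position: [437.1, -122.4, 167.0]
tool_rot: [-0.001, 0.631, 0.776, -0.0]
wrist_force: [0.4, 0.5, -1.1]
gripper_width: 11.4
```

```bash
python3 mv.py 439.6 -121.4 170 102.4; python3 snap.py k4 290 350 120 200 5 260 350 160 250 6
```

```text
t 5.07 pos [ 437.1 -122.4  167. ] jaw 101.76 tool z [-1.7e-03  7.0e-04 -1.0e+00] w 11.4 F [ 0.38  0.49 -1.07] j [-0.4   0.35  1.83 -0.    0.97 -2.18]
world d [2.5 1.  3. ] dist 4.0  shift in current frame [ 0.5  2.7 -3. ]  in final frame [ 0.4  2.7 -3. ]  turn [-0.0015 -0.001  -0.0111]
```

View pics/k4.png

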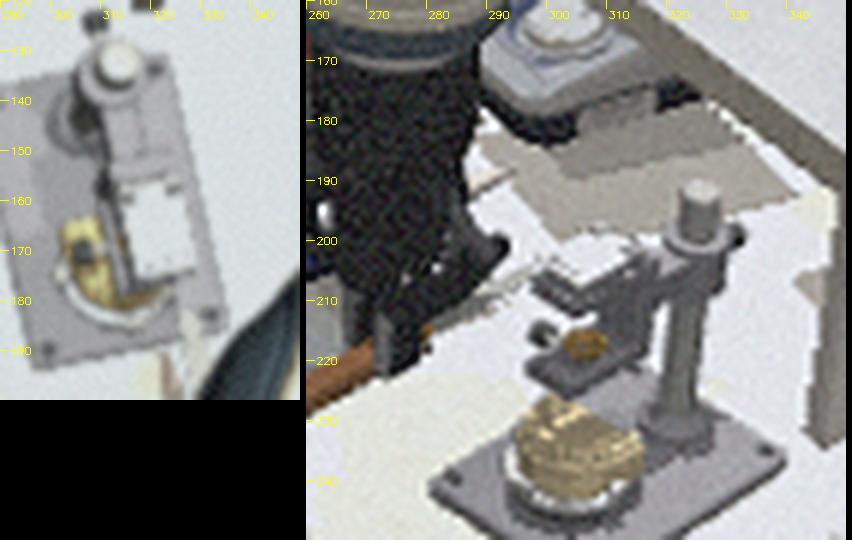

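```bash
cat > ov.py <<'E'
import sys; from h import *
from scipy.spatial.transform import Rotation as Ro
SP=(577.3,-91.0,0.217)
def ov(tag,dl=-14.2,uz=3.2,out=None,st=None):
    s=st or sensors.read_state(); q=s["tool_rot"]; R=Ro.from_quat([q[1],q[2],q[3],q[0]]).as_matrix(); p=np.array(s["position"])
    # knife frame: x along tool y?  tool y = (sin j,-cos j)
    kx=R[:,1]; kz=-R[:,2]; ky=np.cross(kz,kx)
    o=p-kx*dl-kz*uz
    print("tip world",(o+kx*87+kz*9.1).round(1))
    d=o+kx*87+kz*9.1-[SP[0],SP[1],0]; c,sn=np.cos(SP[2]),np.sin(SP[2]); print("tip in surveyor",(c*d[0]+sn*d[1]).round(1),(-sn*d[0]+c*d[1]).round(1),d[2].round(1))
    E=[(a,b) for a,b in box(17,87,-5,5,8,10.2)]
    E=[(o+np.c_[kx,ky,kz]@np.array(a),o+np.c_[kx,ky,kz]@np.array(b)) for a,b in E]
    ims=[]
    for n,x0,x1,y0,y1,k in(("top",300,345,150,205,9),("scene",270,335,180,235,8)):
        I=cv2.imread(f"pics/{tag}_{n}_raw.png"); I=cv2.resize(I[y0:y1,x0:x1],None,fx=k,fy=k,interpolation=cv2.INTER_LANCZOS4); I=cv2.convertScaleAbs(I,alpha=1.4,beta=10); J=I.copy()
        draw(J,n,SP,SUR[12:48],(x0,y0),k,(0,0,255))
        draw(J,n,(0,0,0),E,(x0,y0),k,(255,0,255)); ims+=[J]
    h=max(i.shape[0] for i in ims); cv2.imwrite(f"pics/{tag}_ov.png",np.hstack([cv2.copyMakeBorder(i,0,h-i.shape[0],0,4,0) for i in ims])[:600,:])
if __name__=="__main__": ov(sys.argv[1])
E
python3 ov.py k4
```

```text
tip world [536.3 -99.5 172.9]
tip in surveyor -41.9 0.6 172.9
```

View pics/k4_ov.png

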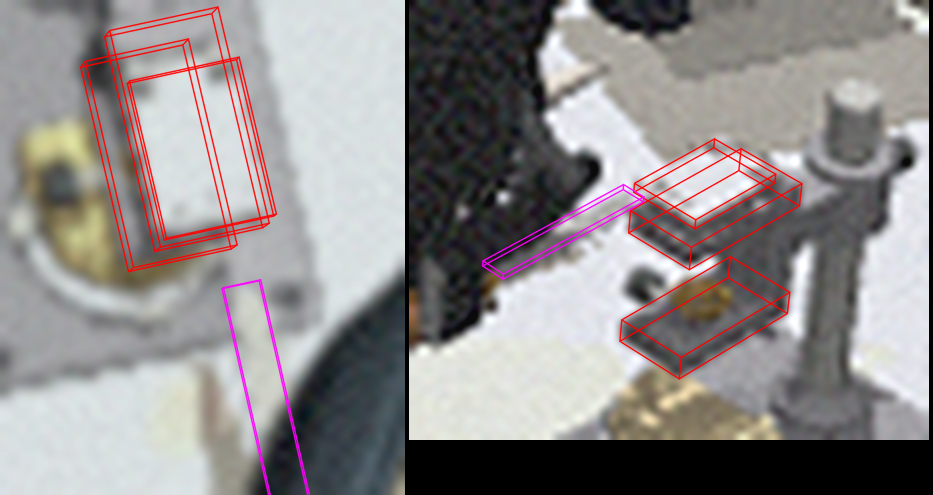

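Request:
play_rows(
  steps="-1 0 0 9 0 0 0; -1 0 2 9 0 0 -0.011; -1 0 0 1 0 0 0; -1 0 0 0 0 0 0; -1 0 0 0 0 0 0",
)

```text
clock: 5.58
position: [439.7, -120.1, 148.5]
tool_rot: [-0.0, 0.624, 0.781, -0.0]
wrist_force: [-0.1, -0.4, 0.5]
gripper_width: 11.1
```

```bash
python3 mv.py 439.6 -121.4 148 102.4; python3 snap.py k5 290 350 120 200 5 260 350 160 250 6; python3 ov.py k5
```

```text
t 5.58 pos [ 439.7 -120.1  148.5] jaw 102.77 tool z [-7.e-04  3.e-04 -1.e+00] w 11.1 F [-0.1  -0.43  0.46] j [-0.4   0.38  1.85 -0.    0.92 -2.19]
world d [-0.1 -1.3 -0.5] dist 1.4  shift in current frame [-1.3 -0.4  0.5]  in final frame [-1.3 -0.4  0.5]  turn [-0.0006 -0.0004  0.0065]
tip world [538.6 -98.  154.8]
tip in surveyor -39.3 1.5 154.8
```

View pics/k5_ov.png

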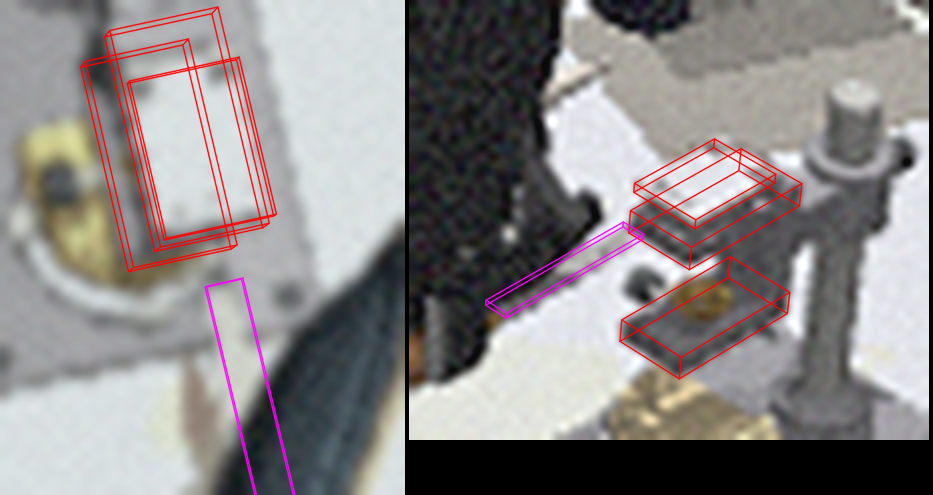

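View pics/k5.png

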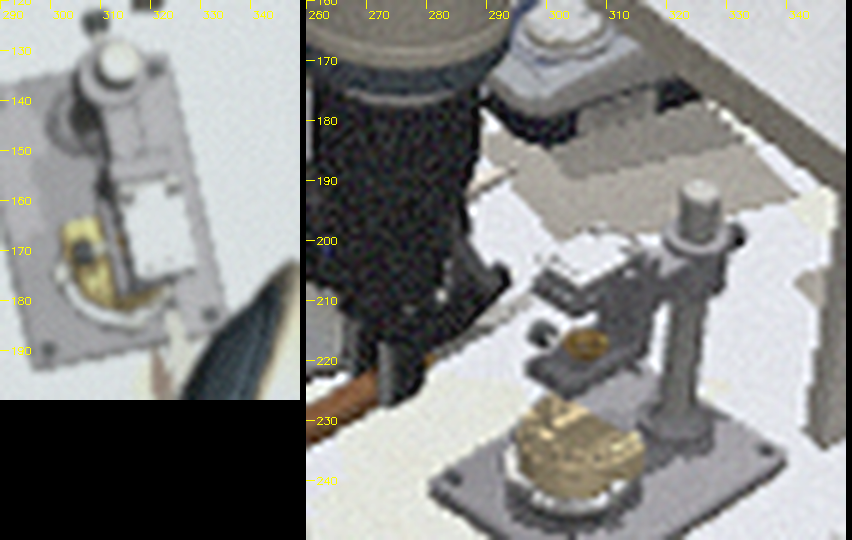

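Request:
play_rows(
  steps="-1 0 4 0.8 0 0 0; -1 0 5 0 0 0 0; -1 0 3 0 0 0 0; -1 0 0 0 0 0 0; -1 0 0 0 0 0 0",
)

```text
clock: 6.1
position: [451.7, -117.8, 148.0]
tool_rot: [0.0, 0.624, 0.781, 0.0]
wrist_force: [-0.5, 0.3, -1.1]
gripper_width: 11.5
```

```bash
python3 mv.py 439.6 -121.4 147.8 102.4;  python3 snap.py k6 290 350 120 200 5 260 350 160 250 6; python3 ov.py k6
```

```text
t 6.1 pos [ 451.7 -117.8  148. ] jaw 102.75 tool z [ 1.e-04 -0.e+00 -1.e+00] w 11.5 F [-0.48  0.27 -1.1 ] j [-0.38  0.39  1.83  0.    0.93 -2.18]
world d [-12.1  -3.6  -0.2] dist 12.6  shift in current frame [ -0.8 -12.6   0.2]  in final frame [ -0.9 -12.6   0.2]  turn [0.0001 0.0001 0.0061]
tip world [550.1 -95.6 153.9]
tip in surveyor -27.5 1.4 153.9
```

View pics/k6_ov.png

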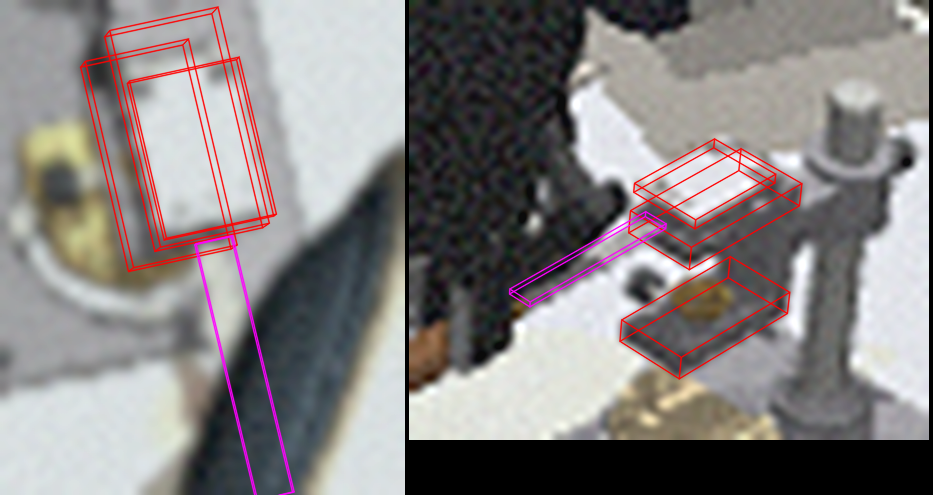

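Aligned; the tip is at the slot mouth. I'll insert about 11 mm.

Request:
play_rows(
  steps="-1 0 3 0 0 0 0; -1 0 3 0 0 0 0; -1 0 3 0 0 0 0; -1 0 2 0 0 0 0; -1 0 0 0 0 0 0; -1 0 0 0 0 0 0",
)

```text
clock: 6.7
position: [462.3, -115.4, 147.9]
tool_rot: [0.0, 0.624, 0.781, -0.0]
wrist_force: [-0.1, -0.8, -0.9]
gripper_width: 11.3
```

```bash
python3 mv.py 439.6 -121.4 147.8 102.4;  python3 snap.py k7 290 350 120 200 5 260 350 160 250 6; python3 ov.py k7
```

```text
t 6.7 pos [ 462.3 -115.4  147.9] jaw 102.75 tool z [-0. -0. -1.] w 11.3 F [-0.09 -0.79 -0.95] j [-0.37  0.4   1.8  -0.    0.94 -2.16]
world d [-22.7  -6.   -0.1] dist 23.5  shift in current frame [ -0.8 -23.5   0.1]  in final frame [ -1.  -23.5   0.1]  turn [-0.     0.     0.006]
tip world [560.8 -93.1 153.8]
tip in surveyor -16.6 1.5 153.8
```

View pics/k7.png

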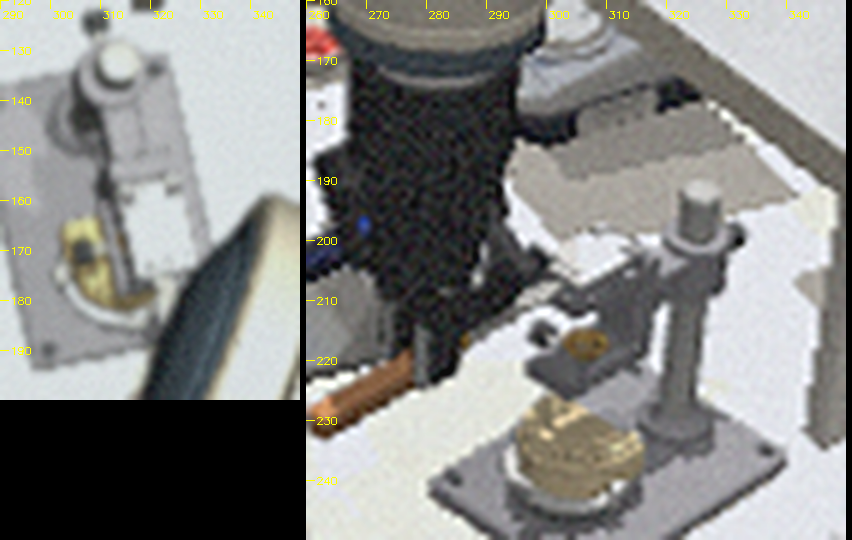

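```bash
python3 - <<'E'
import numpy as np
x0,z0=-16.6,153.8
px,pz=x0,z0
for th in list(range(0,100,8))+[104,112,120,126,132]:
    t=np.deg2rad(th); r=34.3-6*min(1,th/90)
    x=18-r*np.cos(t)-2.3*np.sin(t); z=160+r*np.sin(t)-2.3*np.cos(t)
    zz=z-1.1; xx=x
    print(th,round(xx,1),round(zz,1),"step",round(xx-px,1),round(pz-zz,1)); px,pz=xx,zz
E
```

```text
0 -16.3 156.6 step 0.3 -2.8
8 -15.8 161.3 step 0.5 -4.7
16 -14.6 165.8 step 1.2 -4.5
24 -12.8 170.1 step 1.8 -4.2
32 -10.5 174.0 step 2.3 -3.9
40 -7.7 177.5 step 2.8 -3.5
48 -4.5 180.5 step 3.2 -3.0
56 -1.0 183.0 step 3.5 -2.5
64 2.8 184.9 step 3.8 -1.9
72 6.7 186.2 step 3.9 -1.4
80 10.7 187.0 step 4.0 -0.8
88 14.7 187.2 step 4.0 -0.2
96 18.7 187.3 step 4.0 -0.0
104 22.6 186.9 step 3.9 0.4
112 26.5 186.0 step 3.9 0.9
120 30.2 184.6 step 3.7 1.4
126 32.8 183.1 step 2.6 1.4
132 35.2 181.5 step 2.5 1.7
```

Request:
play_rows(
  steps="-1 0 0.3 -2.8 0 0 0; -1 0 0.3 -2.4 0 0 0; -1 0 0.3 -2.3 0 0 0; -1 0 0.6 -2.3 0 0 0; -1 0 0.6 -2.2 0 0 0; -1 0 0.9 -2.1 0 0 0; -1 0 0.9 -2.1 0 0 0; -1 0 1.1 -2 0 0 0; -1 0 1.2 -1.9 0 0 0; -1 0 0 0 0 0 0",
)

```text
clock: 7.63
position: [468.6, -114.2, 168.4]
tool_rot: [0.0, 0.624, 0.781, 0.0]
wrist_force: [-0.6, -0.3, -0.8]
gripper_width: 11.7
```

```bash
python3 mv.py 439.6 -121.4 147.8 102.4;  python3 snap.py k8 290 350 120 200 5 260 350 160 250 6; python3 ov.py k8
```

```text
t 7.63 pos [ 468.6 -114.2  168.4] jaw 102.73 tool z [ 5.e-04 -2.e-04 -1.e+00] w 11.7 F [-0.57 -0.32 -0.76] j [-0.36  0.38  1.77  0.    1.   -2.16]
world d [-29.   -7.2 -20.6] dist 36.4  shift in current frame [ -0.7 -29.9  20.6]  in final frame [ -0.8 -29.9  20.6]  turn [0.0005 0.0003 0.0058]
tip world [567.1 -91.8 174.1]
tip in surveyor -10.1 1.4 174.1
```

View pics/k8.png

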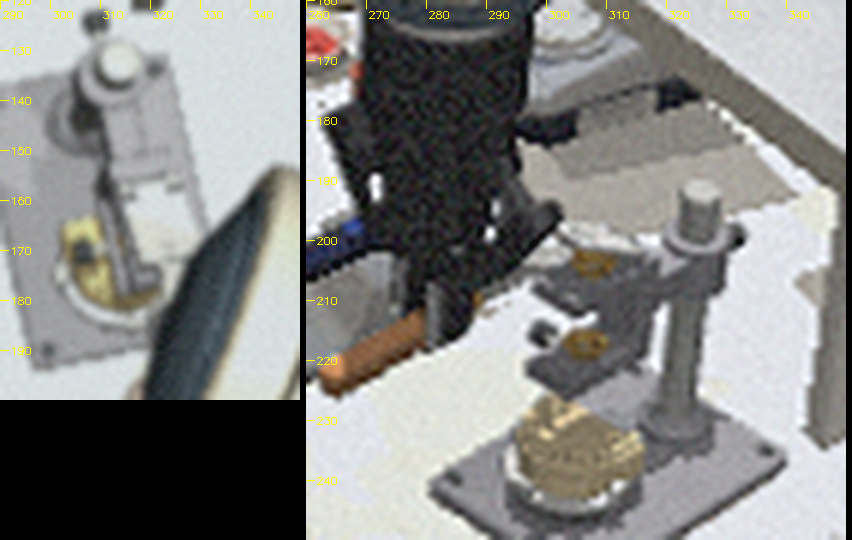

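Request:
play_rows(
  steps="-1 0 1.4 -1.8 0 0 0; -1 0 1.4 -1.7 0 0 0; -1 0 1.6 -1.5 0 0 0; -1 0 1.6 -1.5 0 0 0; -1 0 1.8 -1.3 0 0 0; -1 0 1.8 -1.2 0 0 0; -1 0 1.9 -1 0 0 0; -1 0 1.9 -0.9 0 0 0; -1 0 2 -0.7 0 0 0; -1 0 2 -0.7 0 0 0; -1 0 2 -0.4 0 0 0; -1 0 2 -0.4 0 0 0; -1 0 2 -0.1 0 0 0; -1 0 2 -0.1 0 0 0; -1 0 0 0 0 0 0",
)

```text
clock: 8.98
position: [493.5, -108.5, 181.4]
tool_rot: [0.0, 0.624, 0.781, 0.0]
wrist_force: [-0.3, -0.6, -1.0]
gripper_width: 11.5
```

```bash
python3 mv.py 439.6 -121.4 147.8 102.4;  python3 snap.py k9 290 350 120 200 5 260 350 160 250 6; python3 ov.py k9
```

```text
t 8.98 pos [ 493.5 -108.5  181.4] jaw 102.74 tool z [ 3.e-04 -1.e-04 -1.e+00] w 11.5 F [-0.35 -0.59 -0.97] j [-0.33  0.39  1.7   0.    1.05 -2.13]
world d [-53.9 -12.9 -33.6] dist 64.8  shift in current frame [ -0.7 -55.4  33.6]  in final frame [ -1.  -55.4  33.6]  turn [0.0003 0.0001 0.0059]
tip world [591.9 -86.2 187.3]
tip in surveyor 15.3 1.6 187.3
```

View pics/k9.png

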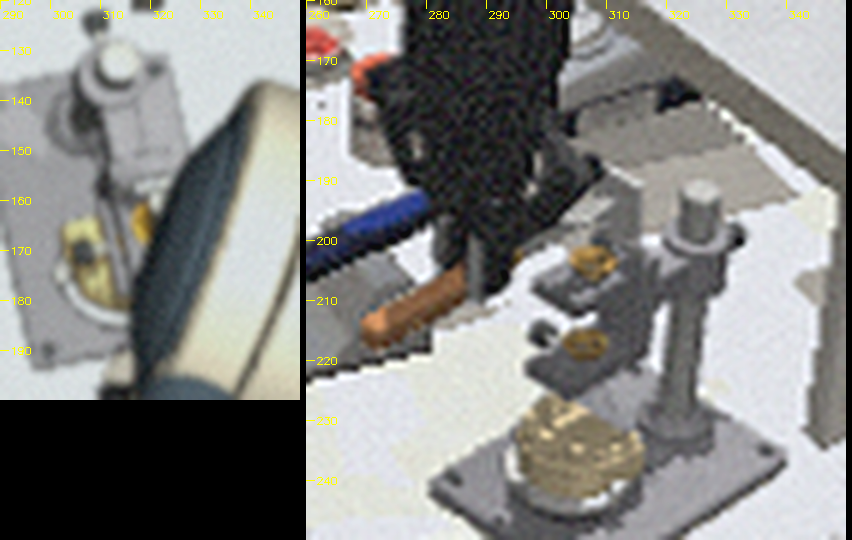

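Request:
play_rows(
  steps="-1 0 2 0 0 0 0; -1 0 2 0 0 0 0; -1 0 2 0.2 0 0 0; -1 0 2 0.2 0 0 0; -1 0 2 0.4 0 0 0; -1 0 2 0.5 0 0 0; -1 0 1.9 0.7 0 0 0; -1 0 1.9 0.7 0 0 0; -1 0 2 1 0 0 0; -1 0 0 0 0 0 0",
)

```text
clock: 9.92
position: [510.8, -104.5, 177.5]
tool_rot: [0.0, 0.624, 0.781, 0.0]
wrist_force: [0.6, 0.4, -1.8]
gripper_width: 11.6
```

```bash
python3 mv.py 439.6 -121.4 147.8 102.4;  python3 snap.py k10 290 350 120 200 5 260 350 160 250 6; python3 ov.py k10
```

```text
t 9.92 pos [ 510.8 -104.5  177.5] jaw 102.73 tool z [ 1.e-04  0.e+00 -1.e+00] w 11.6 F [ 0.62  0.41 -1.85] j [-0.32  0.41  1.67  0.    1.06 -2.11]
world d [-71.2 -16.9 -29.7] dist 78.9  shift in current frame [ -0.8 -73.1  29.7]  in final frame [ -1.2 -73.1  29.7]  turn [ 0.0001 -0.      0.0058]
tip world [609.1 -82.3 183.5]
tip in surveyor 32.9 1.7 183.5
```

View pics/k10.png

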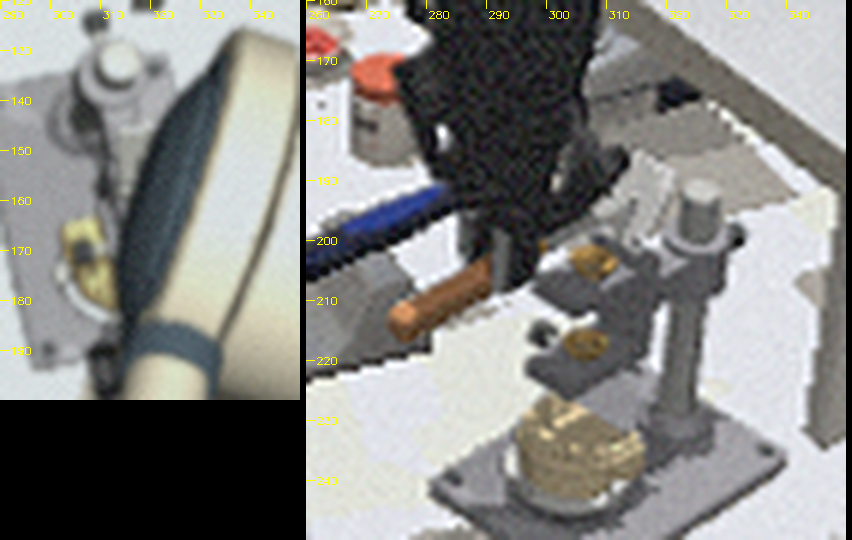

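Request:
play_rows(
  steps="-1 0 2 1 0 0 0; -1 0 1 0.6 0 0 0; -1 0 0 0 0 0 0; -1 0 -4 -1 0 0 0; -1 0 -15 -3 0 0 0; -1 0 -25 0 0 0 0; -1 0 -30 0 0 0 0; -1 0 -5 0 0 0 0",
)

```text
clock: 10.68
position: [432.2, -121.1, 179.8]
tool_rot: [-0.001, 0.624, 0.781, -0.001]
wrist_force: [-0.1, -0.1, -1.0]
gripper_width: 11.3
```

```bash
python3 mv.py 469.3 196 182 96.7;  python3 snap.py k11 290 350 120 200 5 260 350 160 250 6
```

```text
t 10.68 pos [ 432.2 -121.1  179.8] jaw 102.72 tool z [-2.7e-03  7.0e-04 -1.0e+00] w 11.3 F [-0.09 -0.11 -0.99] j [-0.41  0.32  1.83 -0.    1.   -2.2 ]
world d [ 37.1 317.1   2.2] dist 319.3  shift in current frame [301.2 106.   -2. ]  in final frame [310.6  73.8  -2.2]  turn [-0.0025 -0.0012  0.1051]
```

View pics/k11.png

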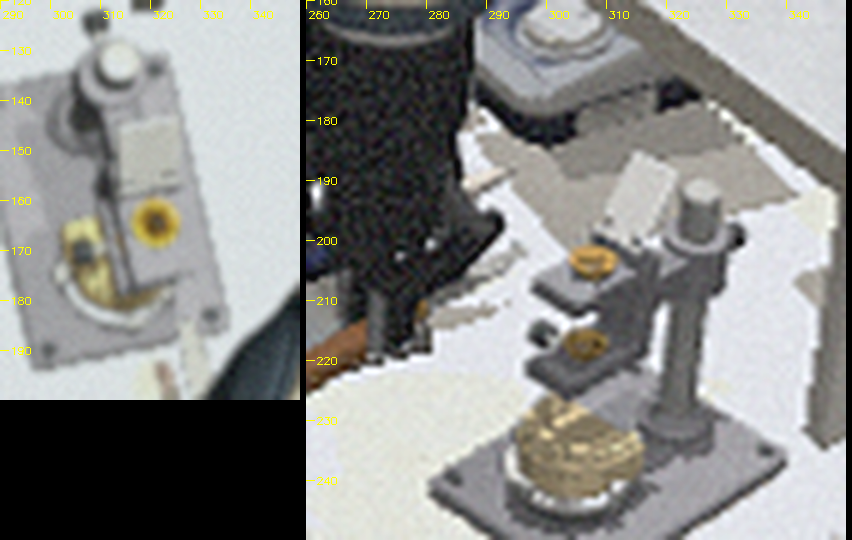

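```bash
python3 - <<'E'
from h import *
out=[]
for n,x0,x1,y0,y1 in(("top",308,334,152,176),("scene",295,320,195,224)):
    I=cv2.imread(f"pics/k11_{n}_raw.png")
    h=cv2.cvtColor(I,cv2.COLOR_BGR2HSV)[y0:y1,x0:x1]
    m=(((h[:,:,0]>10)&(h[:,:,0]<32)&(h[:,:,1]>90)).astype(np.uint8))
    nl,l,st,ce=cv2.connectedComponentsWithStats(m)
    for i in range(1,nl):
        if st[i,4]>8: print(n,st[i]+[x0,y0,0,0,0],ce[i]+[x0,y0])
    k=16; out.append(cv2.convertScaleAbs(cv2.resize(I[y0:y1,x0:x1],None,fx=k,fy=k,interpolation=cv2.INTER_NEAREST),alpha=1.4))
h=max(o.shape[0] for o in out); cv2.imwrite("pics/b.png",np.hstack([cv2.copyMakeBorder(i,0,h-i.shape[0],0,4,0) for i in out]))
sp=(577.3,-91,.217)
for z in(157,150,107): print(z,proj("top",[sp[0],sp[1],z]),proj("scene",[sp[0],sp[1],z]))
E
```

```text
top [316 160  10   9  67] [320.73134328 164.17910448]
scene [304 201   8   6  35] [307.51428571 203.08571429]
scene [303 215   7   5  27] [306.14814815 216.96296296]
157 [[321.39248047 164.75546879]] [[307.22335063 202.70234654]]
150 [[320.92410763 165.1772094 ]] [[307.03802718 204.65638738]]
107 [[318.18540605 167.6429946 ]] [[305.924441   216.41560751]]
```

View pics/b.png

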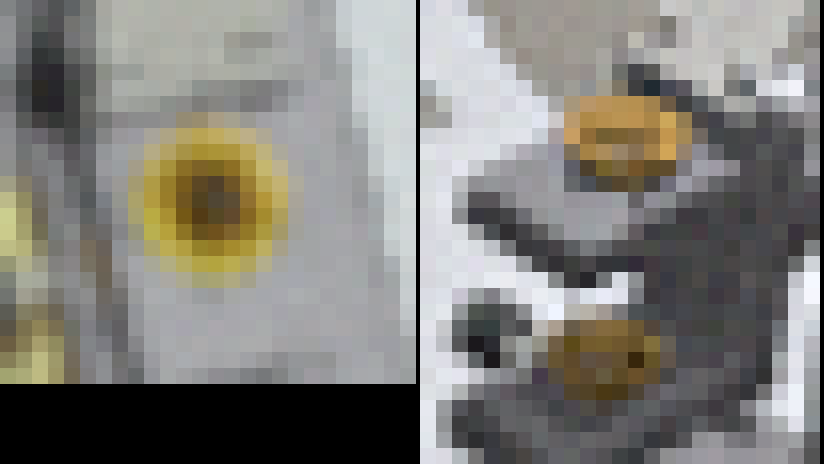

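```bash
python3 - <<'E'
from h import *
print(atz("top",(320.85,164.2),156.5),atz("scene",(307.5,202.7),157),tri((320.85,164.2),(307.5,202.7)))
E
```

```text
[578.71558671 -89.796028   156.5       ] [578.01604176 -91.3800421  157.        ] (array([578.92297923, -89.97141298, 155.78197263]), array([ 0.0236703 , -0.0415697 , -0.05751997,  0.00927972]))
```

Request:
play_rows(
  steps="-1 33.5 11.8 0 0 0 0; -1 33.5 11.8 0 0 0 0; -1 33.5 11.8 0 0 0 0; -1 33.5 11.8 0 0 0 0; -1 33.5 11.8 0 0 0 0; -1 33.5 11.8 0 0 0 0; -1 33.5 11.8 0 0 0 0; -1 33.5 11.8 0 0 0 0; -1 33.5 11.8 0 0 0 0; -1 0 0 30 0 0 0.105; -1 0 0 40 0 0 0; -1 0 0 35 0 0 0; -1 0 0 25 0 0 0; -1 0 0 10 0 0 0; -1 0 0 0 0 0 0; -1 0 0 0 0 0 0",
)

```text
clock: 12.12
position: [474.1, 196.6, 40.5]
tool_rot: [0.0, 0.664, 0.747, 0.0]
wrist_force: [-0.4, 0.3, 0.3]
gripper_width: 11.8
```

```bash
python3 mv.py 469.3 196 3.4 96.7; python3 snap.py k12 180 240 160 240 6 200 270 140 220 6
```

```text
t 12.12 pos [474.1 196.6  40.5] jaw 96.72 tool z [ 3.e-04  1.e-04 -1.e+00] w 11.8 F [-0.35  0.3   0.32] j [ 0.28  0.62  1.81  0.    0.72 -1.41]
world d [ -4.8  -0.6 -37.1] dist 37.4  shift in current frame [ 0.  -4.9 37.1]  in final frame [ 0.  -4.8 37.1]  turn [ 0.0003 -0.0001  0.0003]
```

View pics/k12.png

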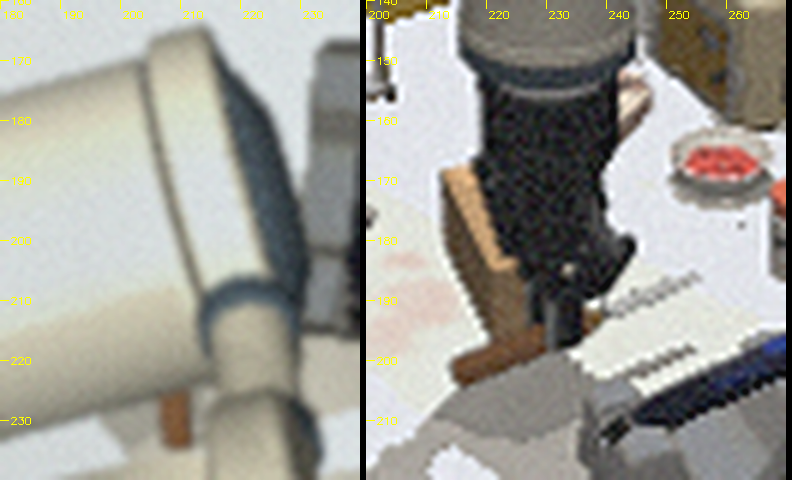

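Knife level at 37 mm above its resting height. I'll lower it and release.

Request:
play_rows(
  steps="-1 0 -4.8 15 0 0 0; -1 0 0 12 0 0 0; -1 0 0 6 0 0 0; -1 0 0 2.5 0 0 0; -1 0 0 1 0 0 0; -1 0 0 0 0 0 0; -1 0 0 0 0 0 0",
)

```text
clock: 12.8
position: [469.1, 195.7, 4.2]
tool_rot: [0.0, 0.665, 0.747, 0.0]
wrist_force: [0.1, -0.7, -0.9]
gripper_width: 11.6
```

```bash
python3 mv.py 469.3 196 3.4 96.7
```

```text
t 12.8 pos [469.1 195.7   4.2] jaw 96.71 tool z [ 1.e-03  3.e-04 -1.e+00] w 11.6 F [ 0.12 -0.73 -0.87] j [ 0.28  0.68  1.84  0.    0.62 -1.41]
world d [ 0.2  0.3 -0.8] dist 0.9  shift in current frame [0.2 0.2 0.8]  in final frame [0.2 0.2 0.8]  turn [ 0.0011 -0.0002  0.0002]
```

Request:
play_rows(
  steps="-1 0 0 0.6 0 0 0; -0.7 0 0 0 0 0 0; -0.4 0 0 0 0 0 0; -0.2 0 0 0 0 0 0; -0.2 0 0 0 0 0 0; -0.2 0 0 0 0 0 0; -0.2 0 0 -10 0 0 0; -0.2 0 0 -35 0 0 0; -0.2 0 0 -40 0 0 0; -0.2 0 0 -40 0 0 0; -0.2 0 0 -40 0 0 0; -0.2 0 0 -35 0 0 0; -0.2 0 0 0 0 0 -0.1",
)

```text
clock: 13.88
position: [471.2, 196.4, 210.2]
tool_rot: [0.003, 0.627, 0.779, 0.004]
wrist_force: [2.0, 0.5, 0.3]
gripper_width: 34.3
```

```bash
python3 mv.py 506.9 345.1 200 102.4; python3 snap.py k13 130 240 150 240 4 200 270 120 220 5
```

```text
t 13.88 pos [471.2 196.4 210.2] jaw 102.33 tool z [ 0.0096  0.0027 -1.    ] w 34.3 F [1.99 0.48 0.27] j [ 0.28  0.35  1.66  0.    1.12 -1.51]
world d [ 35.7 148.7 -10.2] dist 153.3  shift in current frame [137.6  66.6  10.9]  in final frame [137.6  66.8  10.2]  turn [ 0.01   -0.0006 -0.0012]
```

View pics/k13.png

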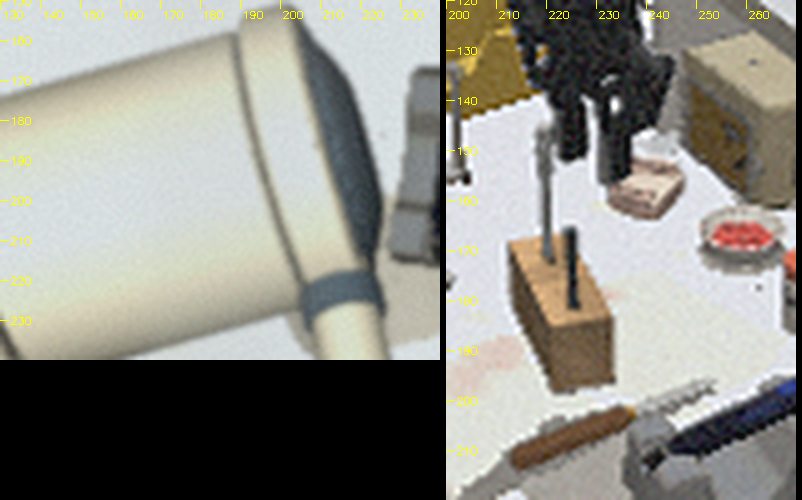

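Request:
play_rows(
  steps="0 34.4 16.7 0 0 0 0; 0 34.4 16.7 0 0 0 0; 0 34.4 16.7 0 0 0 0; 0 34.4 16.7 0 0 0 0; 0 0 0 10 0 0 0; 0 0 0 0 0 0 0; 0 0 0 0 0 0 0",
)

```text
clock: 14.57
position: [503.0, 343.6, 191.5]
tool_rot: [-0.001, 0.627, 0.779, -0.002]
wrist_force: [-0.4, -0.0, 0.5]
gripper_width: 42.7
```

```bash
python3 mv.py 506.9 345.1 121 102.4; python3 snap.py k14 130 240 150 240 4 200 270 100 200 6; python3 - <<'E'
from h import *
I=cv2.imread("pics/k13_scene_raw.png")
for z in(160,120,55): print(z,proj("scene",[506.9,345.1,z]),proj("top",[506.9,345.1,z]))
k=12;x0,y0=205,135;J=cv2.resize(I[y0:y0+40,x0:x0+35],None,fx=k,fy=k,interpolation=cv2.INTER_LANCZOS4)
draw(J,"scene",(506.9,345.1,0),[((0,0,55),(0,0,160))],(x0,y0),k,(0,0,255))
I=cv2.imread("pics/top0.png");x0,y0=130,180;L=cv2.resize(I[y0:y0+40,x0:x0+35],None,fx=k,fy=k,interpolation=cv2.INTER_LANCZOS4)
draw(L,"top",(506.9,345.1,0),[((0,0,55),(0,0,160))],(x0,y0),k,(0,0,255))
cv2.imwrite("pics/sp.png",np.hstack([J,L]))
E
```

```text
t 14.57 pos [503.  343.6 191.5] jaw 102.37 tool z [-0.0032 -0.002  -1.    ] w 42.7 F [-0.36 -0.04  0.54] j [ 0.5   0.51  1.43 -0.    1.2  -1.29]
world d [  3.9   1.5 -70.5] dist 70.6  shift in current frame [ 0.8  4.4 70.5]  in final frame [ 0.7  4.1 70.5]  turn [-0.0035  0.0013 -0.0006]
160 [[218.99027401 144.56859944]] [[138.92099465 193.86137459]]
120 [[219.33438898 154.55267616]] [[143.45330415 195.06398346]]
55 [[219.86992903 170.1965704 ]] [[150.11212357 196.82961884]]
```

View pics/sp.png

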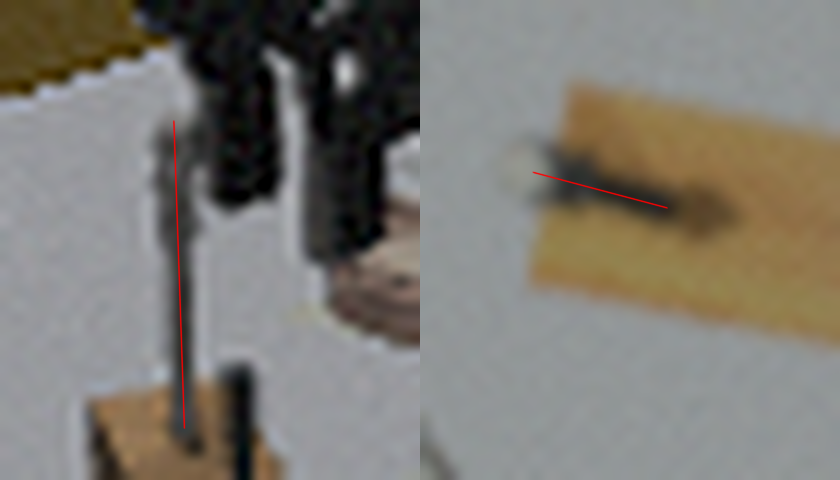

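View pics/k14.png

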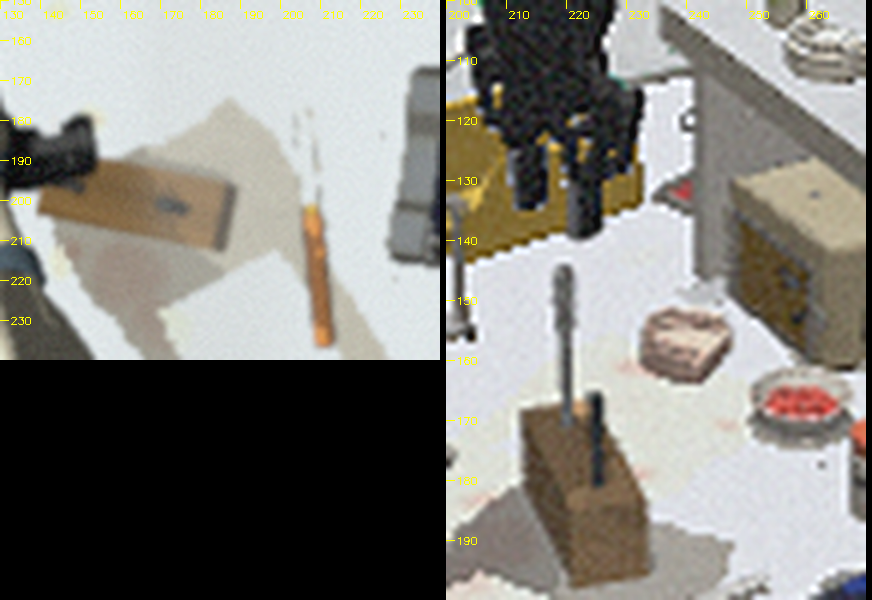

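Request:
play_rows(
  steps="0 1.2 3.5 20 0 0 0; 0 0 0 25 0 0 0; 0 0 0 18 0 0 0; 0 0 0 6 0 0 0; 0 0 0 0 0 0 0; 0 0 0 0 0 0 0",
)

```text
clock: 15.17
position: [507.7, 345.9, 124.8]
tool_rot: [0.0, 0.627, 0.779, 0.0]
wrist_force: [-1.2, 0.6, 0.5]
gripper_width: 42.9
```

```bash
python3 mv.py 506.9 345.6 121 102.4; python3 snap.py k15 130 240 150 240 4 200 270 100 200 6
```

```text
t 15.17 pos [507.7 345.9 124.8] jaw 102.39 tool z [ 3.e-04  2.e-04 -1.e+00] w 42.9 F [-1.2   0.61  0.49] j [ 0.5   0.59  1.49 -0.    1.06 -1.29]
world d [-0.8 -0.3 -3.8] dist 3.9  shift in current frame [-0.1 -0.8  3.8]  in final frame [-0.1 -0.8  3.8]  turn [ 0.0004 -0.0001 -0.0002]
```

View pics/k15.png

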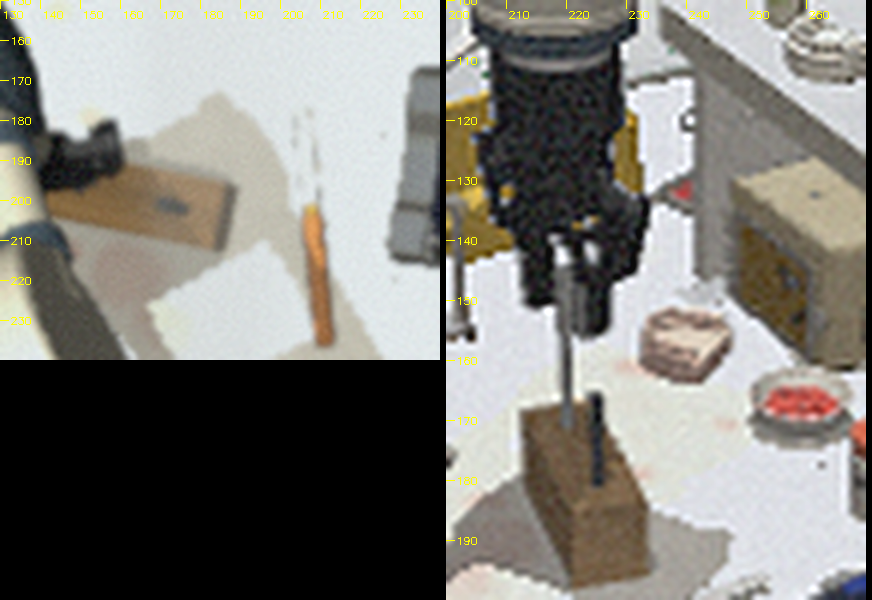

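Request:
play_rows(
  steps="0 0 -0.8 2 0 0 0; -0.4 0 0 0 0 0 0; -0.6 0 0 0 0 0 0; -1 0 0 0 0 0 0; -1 0 0 0 0 0 0; -1 0 0 0 0 0 0; -1 0 0 0 0 0 0; -1 0 0 0 0 0 0",
  newtons=70,
)

```text
clock: 15.93
position: [506.7, 346.3, 122.2]
tool_rot: [0.0, 0.626, 0.78, 0.0]
wrist_force: [-0.2, 0.9, 5.1]
gripper_width: 10.0
```

```bash
python3 mv.py 506.9 345.6 121 102.4; python3 snap.py k16 130 240 150 240 4 200 270 100 200 6
```

```text
t 15.93 pos [506.7 346.3 122.2] jaw 102.45 tool z [ 4.e-04  4.e-04 -1.e+00] w 10.0 F [-0.21  0.92  5.1 ] j [ 0.5   0.6   1.49  0.    1.05 -1.29]
world d [ 0.2 -0.7 -1.2] dist 1.4  shift in current frame [-0.7  0.   1.2]  in final frame [-0.7  0.   1.2]  turn [ 0.0005 -0.0003  0.0008]
```

View pics/k16.png

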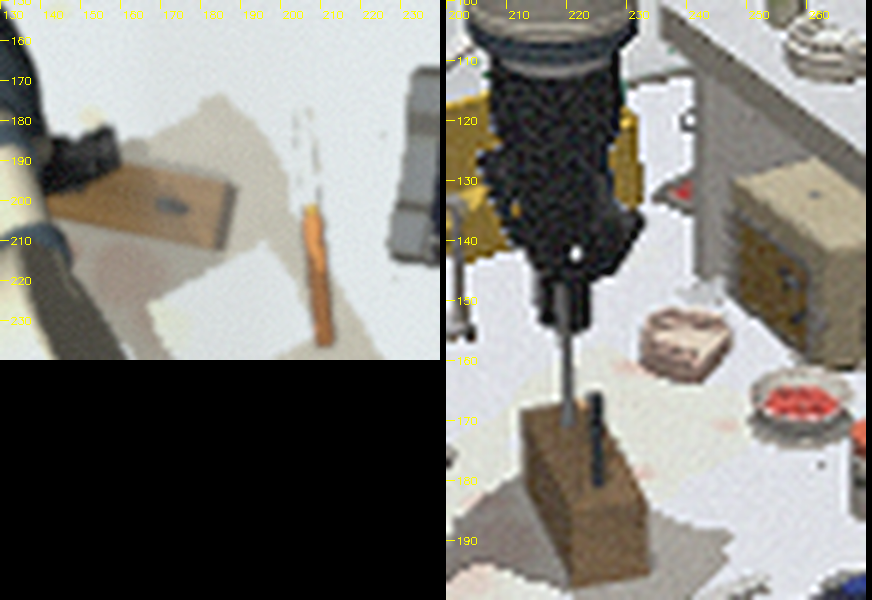

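Request:
play_rows(
  steps="-1 0 0 -8 0 0 0; -1 0 0 -14 0 0 0; -1 0 0 -14 0 0 0; -1 0 0 -14 0 0 0; -1 0 0 -30 0 0 0; -1 0 0 -40 0 0 0; -1 0 0 -40 0 0 0; -1 0 0 -10 0 0 0; -1 0 0 0 0 0 0; -1 0 0 0 0 0 0",
  newtons=90,
)

```text
clock: 16.87
position: [506.6, 345.9, 292.3]
tool_rot: [0.0, 0.626, 0.78, 0.0]
wrist_force: [-0.3, -0.3, -2.0]
gripper_width: 10.2
```

```bash
python3 mv.py 578.4 -90.4 300 102.4; python3 snap.py k17 130 240 150 240 4 200 270 80 200 5
```

```text
t 16.87 pos [506.6 345.9 292.3] jaw 102.44 tool z [ 7.e-04  2.e-04 -1.e+00] w 10.2 F [-0.28 -0.32 -2.  ] j [ 0.5   0.43  1.29 -0.    1.42 -1.29]
world d [  71.8 -436.3    7.7] dist 442.3  shift in current frame [-441.6  -23.8   -7.7]  in final frame [-441.6  -23.5   -7.7]  turn [ 0.0008 -0.      0.0007]
```

View pics/k17.png

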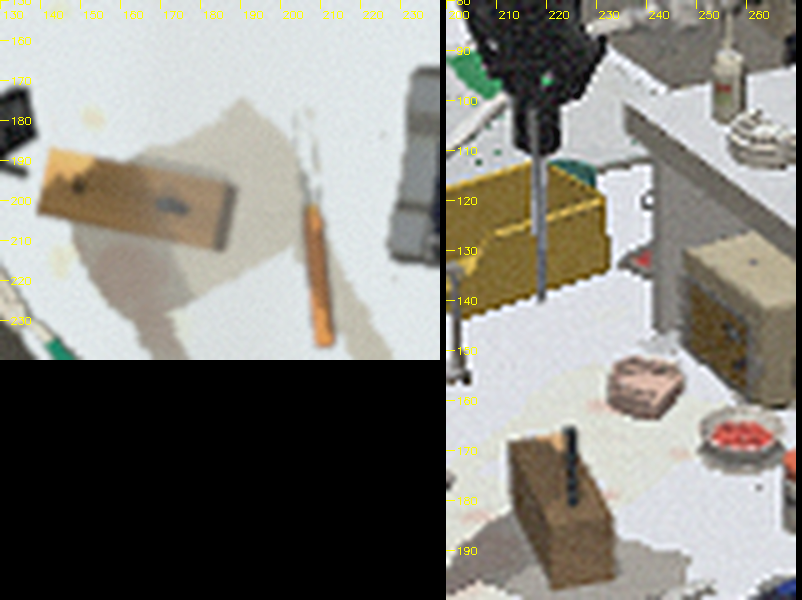

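Request:
play_rows(
  steps="-1 -15 -0.8 -4 0 0 0; -1 -30 -1.8 -4 0 0 0; -1 -34 -1.8 0 0 0 0; -1 -34 -1.8 0 0 0 0; -1 -34 -1.8 0 0 0 0; -1 -34 -1.8 0 0 0 0; -1 -34 -1.8 0 0 0 0; -1 -34 -1.8 0 0 0 0; -1 -34 -1.8 0 0 0 0; -1 -34 -1.8 0 0 0 0; -1 -34 -1.8 0 0 0 0; -1 -34 -1.8 0 0 0 0; -1 -25 -1.4 0 0 0 0; -1 -15 -0.8 0 0 0 0; -1 0 0 0 0 0 0; -1 0 0 0 0 0 0; -1 0 0 0 0 0 0",
)

```text
clock: 18.38
position: [575.5, -73.1, 299.5]
tool_rot: [-0.001, 0.626, 0.78, -0.0]
wrist_force: [0.5, -0.7, -0.8]
gripper_width: 9.8
```

```bash
cat > ov2.py <<'E'
import sys; from h import *
s=sensors.read_state(); p=np.array(s["position"]); tag=sys.argv[1]; off=112.2
print("expected tip",(p-[0,0,off]).round(1))
tip=p-[0,0,off]
for n in("top","scene"): print(n,"tip px",proj(n,tip).round(1),"headbottom px",proj(n,tip+[0,0,110]).round(1))
ims=[]
for n,x0,x1,y0,y1,k in(("top",300,345,135,190,9),("scene",285,335,160,230,8)):
    I=cv2.imread(f"pics/{tag}_{n}_raw.png"); I=cv2.resize(I[y0:y1,x0:x1],None,fx=k,fy=k,interpolation=cv2.INTER_LANCZOS4); I=cv2.convertScaleAbs(I,alpha=1.4,beta=10)
    ims.append(I.copy()); draw(I,n,(tip[0],tip[1],0),[((0,0,tip[2]),(0,0,tip[2]+110))],(x0,y0),k,(255,0,255))
    th=np.linspace(0,2*np.pi,25)
    for r,z in((12,157),(8,157),(12,107)): 
        P=[(r*np.cos(t),r*np.sin(t),z) for t in th]; draw(I,n,(578.4,-90.4,0),list(zip(P[:-1],P[1:])),(x0,y0),k,(0,0,255))
    ims[-1]=I if n=="top" else ims[-1]; 
    if n=="scene": ims.append(I)
h=max(i.shape[0] for i in ims); o=np.hstack([cv2.copyMakeBorder(i,0,h-i.shape[0],0,4,0) for i in ims]); cv2.imwrite(f"pics/{tag}_ov.png",cv2.resize(o,None,fx=min(1,800/o.shape[1]),fy=min(1,800/o.shape[1])) if 0 else o)
E
python3 mv.py 578.4 -90.4 300 102.4; python3 snap.py k18 290 350 120 200 5 260 350 130 230 5; python3 ov2.py k18
```

```text
t 18.38 pos [575.5 -73.1 299.5] jaw 102.46 tool z [-1.1e-03  5.0e-04 -1.0e+00] w 9.8 F [ 0.47 -0.67 -0.8 ] j [-0.23  0.37  1.36  0.    1.41 -2.02]
world d [  2.9 -17.3   0.5] dist 17.6  shift in current frame [-17.5  -0.9  -0.5]  in final frame [-17.5  -0.9  -0.5]  turn [-0.0009 -0.0008  0.0011]
expected tip [575.6 -72.8 187.6]
top tip px [[315.7 163.5]] headbottom px [[323.6 155.6]]
scene tip px [[303.9 191.1]] headbottom px [[306.9 158.1]]
```

View pics/k18_ov.png

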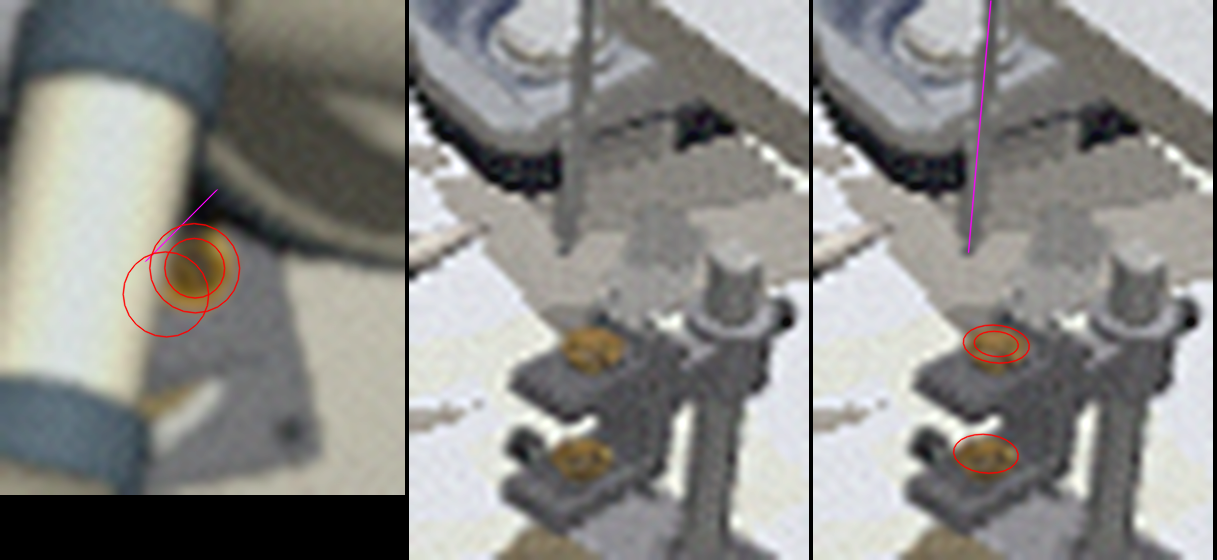

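Request:
play_rows(
  steps="-1 -6 -0.9 0 0 0 0; -1 -7 0 0 0 0 0; -1 -4.5 0 0 0 0 0; -1 0 0 0 0 0 0; -1 0 0 0 0 0 0; -1 0 0 0 0 0 0",
)

```text
clock: 18.98
position: [578.8, -91.1, 299.9]
tool_rot: [-0.0, 0.626, 0.78, 0.0]
wrist_force: [-0.7, -0.2, -1.4]
gripper_width: 9.7
```

```bash
python3 mv.py 578.4 -90.4 285 102.4; python3 snap.py k19 290 350 120 200 5 260 350 130 230 5; python3 ov2.py k19
```

```text
t 18.98 pos [578.8 -91.1 299.9] jaw 102.43 tool z [-1.e-04  1.e-04 -1.e+00] w 9.7 F [-0.73 -0.2  -1.4 ] j [-0.26  0.38  1.35  0.    1.42 -2.05]
world d [ -0.4   0.7 -14.9] dist 15.0  shift in current frame [ 0.8 -0.2 14.9]  in final frame [ 0.8 -0.2 14.9]  turn [-0.0001 -0.0001  0.0006]
expected tip [578.8 -91.  187.8]
top tip px [[323.5 162.2]] headbottom px [[332.4 154.1]]
scene tip px [[308.5 193.8]] headbottom px [[311.6 160.7]]
```

View pics/k19_ov.png

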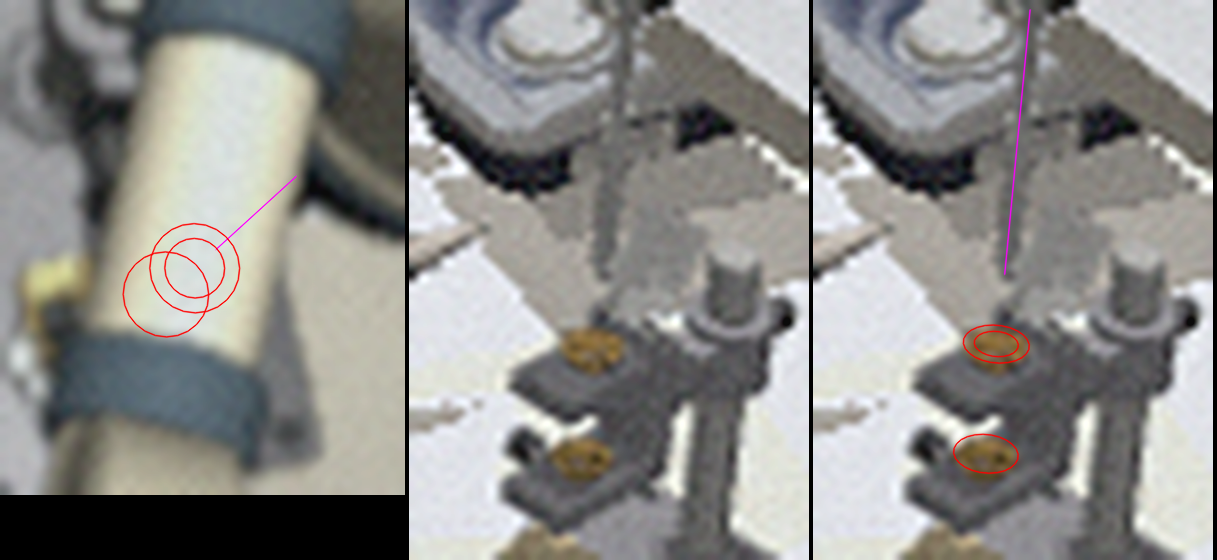

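Request:
play_rows(
  steps="-1 0.6 0 12 0 0 0; -1 0 0 12 0 0 0; -1 0 0 4 0 0 0; -1 0 0 3 0 0 0; -1 0 0 0 0 0 0; -1 0 0 0 0 0 0",
)

```text
clock: 19.58
position: [578.9, -90.6, 269.4]
tool_rot: [0.0, 0.626, 0.78, 0.0]
wrist_force: [0.7, 0.4, -1.0]
gripper_width: 10.2
```

```bash
python3 mv.py 578.4 -90.4 285 102.4; python3 snap.py k20 290 350 120 200 5 260 350 130 230 5; python3 ov2.py k20
```

```text
t 19.58 pos [578.9 -90.6 269.4] jaw 102.45 tool z [ 4.e-04 -1.e-04 -1.e+00] w 10.2 F [ 0.72  0.38 -1.01] j [-0.26  0.4   1.39 -0.    1.35 -2.05]
world d [-0.5  0.2 15.6] dist 15.6  shift in current frame [  0.3  -0.4 -15.6]  in final frame [  0.3  -0.4 -15.6]  turn [0.0004 0.0002 0.0008]
expected tip [579.  -90.6 157.4]
top tip px [[321.2 164. ]] headbottom px [[329.6 156.4]]
scene tip px [[307.6 202.4]] headbottom px [[310.7 170.1]]
```

View pics/k20_ov.png

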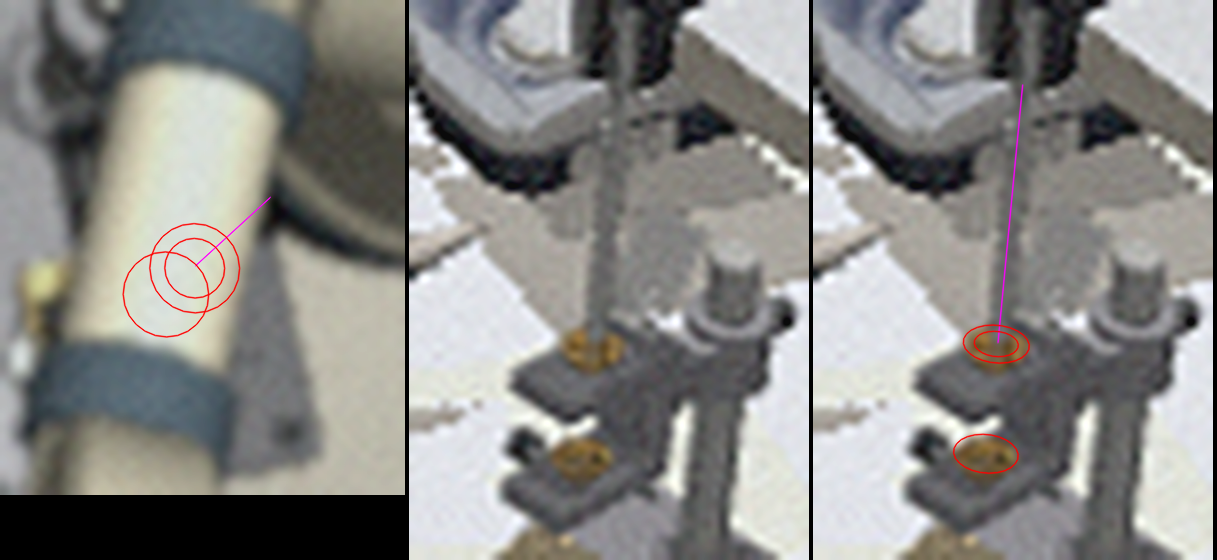

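Request:
play_rows(
  steps="-1 0 0 2.5 0 0 0; -1 0 0 2.5 0 0 0; -1 0 0 2.5 0 0 0; -1 0 0 2.5 0 0 0; -1 0 0 0 0 0 0; -1 0 0 0 0 0 0",
)

```text
clock: 20.18
position: [578.6, -90.5, 258.7]
tool_rot: [-0.0, 0.626, 0.78, -0.0]
wrist_force: [0.2, -0.3, -0.5]
gripper_width: 9.8
```

```bash
python3 mv.py 578.4 -90.4 285 102.4
```

```text
t 20.18 pos [578.6 -90.5 258.7] jaw 102.44 tool z [-4.e-04  1.e-04 -1.e+00] w 9.8 F [ 0.18 -0.34 -0.55] j [-0.26  0.41  1.41 -0.    1.32 -2.05]
world d [-0.2  0.1 26.3] dist 26.3  shift in current frame [  0.2  -0.2 -26.3]  in final frame [  0.1  -0.1 -26.3]  turn [-0.0004 -0.0002  0.0008]
```

Request:
play_rows(
  steps="-1 0 0 2.5 0 0 0; -1 0 0 2.5 0 0 0; -1 0 0 2.5 0 0 0; -1 0 0 2.5 0 0 0; -1 0 0 0 0 0 0; -1 0 0 0 0 0 0",
)

```text
clock: 20.68
position: [578.6, -90.5, 248.8]
tool_rot: [-0.0, 0.626, 0.78, -0.0]
wrist_force: [-0.2, -0.7, -0.2]
gripper_width: 9.6
```

```bash
python3 mv.py 578.4 -90.4 285 102.4; python3 snap.py k21 290 350 120 200 5 260 350 130 230 5; python3 ov2.py k21
```

```text
t 20.68 pos [578.6 -90.5 248.8] jaw 102.44 tool z [-4.e-04  1.e-04 -1.e+00] w 9.6 F [-0.2  -0.73 -0.17] j [-0.26  0.42  1.42  0.    1.3  -2.05]
world d [-0.2  0.1 36.2] dist 36.2  shift in current frame [  0.2  -0.2 -36.2]  in final frame [  0.1  -0.2 -36.2]  turn [-0.0003 -0.0002  0.0007]
expected tip [578.8 -90.5 136.9]
top tip px [[319.9 165.4]] headbottom px [[327.8 158.1]]
scene tip px [[307.  208.1]] headbottom px [[310.  176.4]]
```

View pics/k21_ov.png

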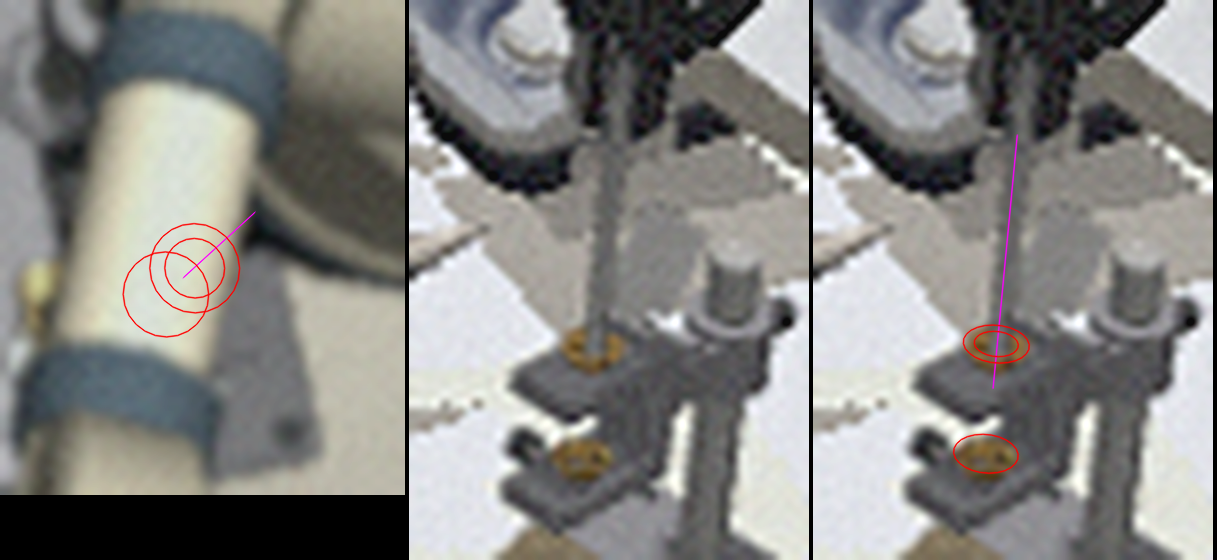

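In the bore without force. On to just above the lower bush (tip about 112).

Request:
play_rows(
  steps="-1 0 0 3 0 0 0; -1 0 0 3 0 0 0; -1 0 0 3 0 0 0; -1 0 0 3 0 0 0; -1 0 0 3 0 0 0; -1 0 0 3 0 0 0; -1 0 0 3 0 0 0; -1 0 0 3 0 0 0; -1 0 0 0 0 0 0; -1 0 0 0 0 0 0",
)

```text
clock: 21.62
position: [578.6, -90.5, 224.8]
tool_rot: [-0.0, 0.626, 0.78, -0.0]
wrist_force: [-1.2, 1.3, -0.5]
gripper_width: 9.8
```

```bash
python3 mv.py 578.4 -90.4 285 102.4; python3 snap.py k22 290 350 120 200 5 260 350 130 230 5; python3 ov2.py k22
```

```text
t 21.62 pos [578.6 -90.5 224.8] jaw 102.45 tool z [-3.e-04  1.e-04 -1.e+00] w 9.8 F [-1.21  1.31 -0.45] j [-0.26  0.44  1.45 -0.    1.24 -2.05]
world d [-0.2  0.1 60.2] dist 60.2  shift in current frame [  0.2  -0.2 -60.2]  in final frame [  0.2  -0.2 -60.2]  turn [-0.0003 -0.0001  0.0008]
expected tip [578.7 -90.5 112.8]
top tip px [[318.3 166.8]] headbottom px [[325.9 159.9]]
scene tip px [[306.3 214.6]] headbottom px [[309.3 183.5]]
```

View pics/k22_ov.png

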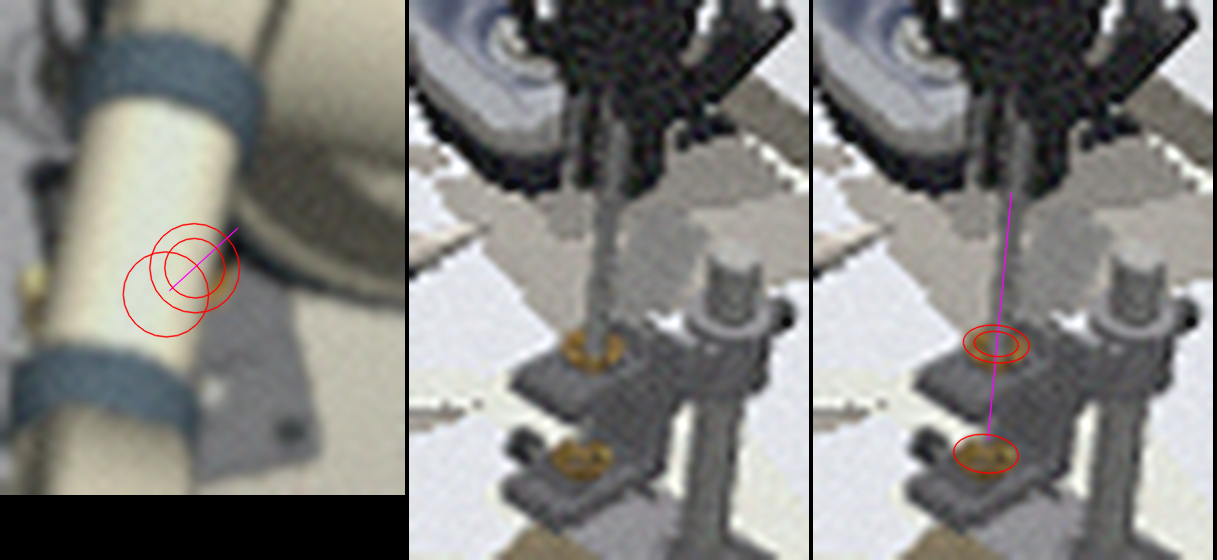

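```bash
python3 - <<'E'
import cv2,numpy as np
o=[]
for t in("k19","k21","k22"):
    I=cv2.imread(f"pics/{t}_scene_raw.png")[195:230,290:320]; o.append(cv2.convertScaleAbs(cv2.resize(I,None,fx=8.5,fy=8.5,interpolation=cv2.INTER_CUBIC),alpha=1.5,beta=10))
cv2.imwrite("pics/z.png",np.hstack(o))
E
```

```text
(no output)
```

View pics/z.png

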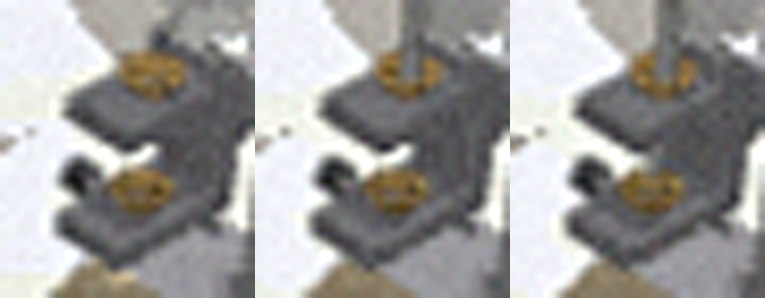

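Request:
play_rows(
  steps="-1 0 0 2.5 0 0 0; -1 0 0 2.5 0 0 0; -1 0 0 2.5 0 0 0; -1 0 0 2.5 0 0 0; -1 0 0 2.5 0 0 0; -1 0 0 2.5 0 0 0; -1 0 0 0 0 0 0; -1 0 0 0 0 0 0",
)

```text
clock: 22.38
position: [578.6, -90.5, 209.7]
tool_rot: [-0.0, 0.626, 0.78, -0.0]
wrist_force: [-1.2, -0.6, -1.0]
gripper_width: 10.0
```

```bash
python3 mv.py 578.4 -90.4 285 102.4
```

```text
t 22.38 pos [578.6 -90.5 209.7] jaw 102.44 tool z [-5.e-04  1.e-04 -1.e+00] w 10.0 F [-1.25 -0.59 -0.99] j [-0.26  0.46  1.47  0.    1.21 -2.05]
world d [-0.2  0.1 75.3] dist 75.3  shift in current frame [  0.2  -0.2 -75.3]  in final frame [  0.1  -0.1 -75.3]  turn [-0.0004 -0.0002  0.0008]
```

Request:
play_rows(
  steps="-1 0 0 2 0 0 0; -1 0 0 2 0 0 0; -1 0 0 2 0 0 0; -1 0 0 2 0 0 0; -1 0 0 2 0 0 0; -1 0 0 2 0 0 0; -1 0 0 2 0 0 0; -1 0 0 2 0 0 0; -1 0 0 2 0 0 0; -1 0 0 2 0 0 0; -1 0 0 2 0 0 0; -1 0 0 0 0 0 0; -1 0 0 0 0 0 0; -1 0 0 0 0 0 0; -1 0 0 0 0 0 0",
)

```text
clock: 23.63
position: [578.5, -90.5, 187.8]
tool_rot: [-0.0, 0.626, 0.78, -0.0]
wrist_force: [-5.5, 1.6, -3.0]
gripper_width: 9.7
```

```bash
python3 mv.py 578.4 -90.4 285 102.4; python3 snap.py k23 130 345 110 240 3 270 335 170 240 7; python3 ov2.py k23; python3 - <<'E'
import cv2,numpy as np
o=[]
for t in("k19","k23"):
    I=cv2.imread(f"pics/{t}_scene_raw.png")[175:240,285:330]; o.append(cv2.convertScaleAbs(cv2.resize(I,None,fx=8.5,fy=8.5,interpolation=cv2.INTER_CUBIC),alpha=1.5,beta=10))
cv2.imwrite("pics/z2.png",np.hstack(o))
E
```

```text
t 23.63 pos [578.5 -90.5 187.8] jaw 102.44 tool z [-5.e-04  1.e-04 -1.e+00] w 9.7 F [-5.48  1.59 -3.  ] j [-0.26  0.48  1.5   0.    1.16 -2.05]
world d [-0.1  0.1 97.2] dist 97.2  shift in current frame [  0.1  -0.1 -97.2]  in final frame [  0.1  -0.1 -97.2]  turn [-0.0005 -0.0002  0.0007]
expected tip [578.5 -90.5  75.7]
top tip px [[316.1 168.9]] headbottom px [[323.2 162.5]]
scene tip px [[305.4 224.5]] headbottom px [[308.2 194.4]]
```

View pics/z2.png

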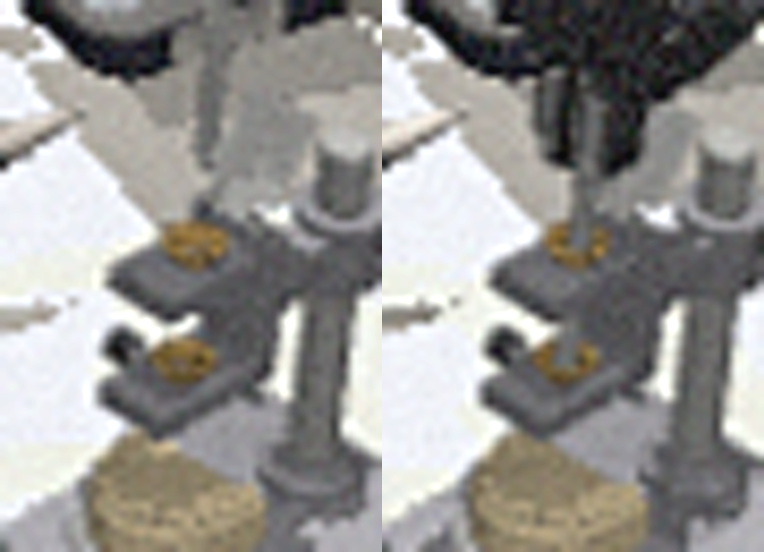

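View pics/k23.png

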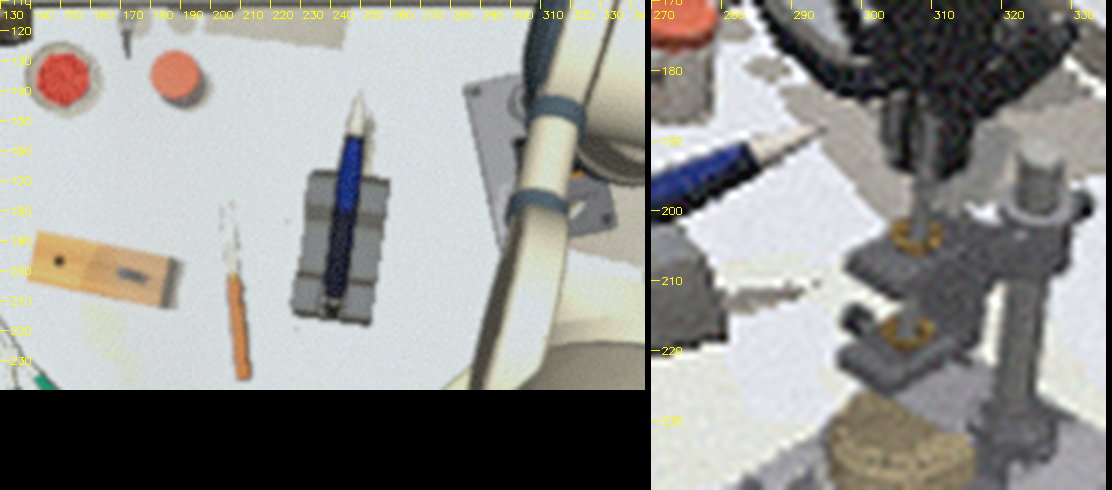

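Request:
play_rows(
  steps="-1 0.2 -0.6 0 0 0 0; -1 0 0 0 0 0 0; -1 0 0 0 0 0 0; -1 0 0 0 0 0 0; -1 0 0 0 0 0 0; -1 0 0 0 0 0 0",
)

```text
clock: 24.23
position: [578.2, -90.5, 188.1]
tool_rot: [0.0, 0.626, 0.78, 0.0]
wrist_force: [-2.1, 0.7, -2.4]
gripper_width: 9.8
```

```bash
python3 mv.py 578.4 -90.4 285 102.4; python3 -c "
from h import *
s=sensors.read_state(); print(s['moment'],s['qd'].round(4))"
```

```text
t 24.23 pos [578.2 -90.5 188.1] jaw 102.45 tool z [ 4.e-04 -1.e-04 -1.e+00] w 9.8 F [-2.06  0.73 -2.44] j [-0.26  0.48  1.5  -0.    1.16 -2.05]
world d [ 0.2  0.1 96.9] dist 96.9  shift in current frame [  0.    0.2 -96.9]  in final frame [  0.    0.2 -96.9]  turn [0.0004 0.0002 0.0008]
[0.22381947 0.59221632 0.01296679] [ 0.0006 -0.0002  0.0023  0.0005 -0.0016  0.0009]
```

```bash
python3 -c "
from h import *
print(robot.job_done()); s=sensors.read_state(); print(s['clock'],s['position'],s['gripper_width'],s['wrist_force'])"
```

```text
the job is handed in; nothing more can be done
None
the job is handed in; nothing more can be done
```

The job is handed in at about 24 s of the 67 s. The spindle is through both bushes and still held in the gripper, ready for you to tighten the clamp screw.

**What I did:** I levered the dust cap open with the knife blade and swung it fully back, then laid the knife on the bench where it came from. I took the longer rod from its block and threaded it tip first through the upper and then the lower bush. I eased the arm 0.6 mm at the end to take off side pressure.

**Last checks:**
- **Cap:** the pictures taken after I withdrew the knife show it leaning fully back.
- **Bench:** the knife lies flat. The short rod and the wooden block look untouched. I kept clear of the other items but made no closing measurement of the burner, wax block or jar.
- **Spindle:** it is upright in both bushes. From the arm's position, its tip is at z ≈ 76 mm, about 14 mm below the lower lug and 18 mm above the cast. The side force on the wrist fell from about 6 N to about 2 N after easing.
- **Not seen directly:** the tip is hidden behind the lower lug in the camera view, so its height comes from the arm's position alone. I saw no sign of the rod slipping in the grip.

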